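# Nest the domed jar covers upside down and lock the keeper

## Task

Put the jar covers away on the cover stand, still upside down: set the medium white cover level and centred inside the large blue one, then the small terracotta cover level and centred inside the white one, lowering each gently rather than dropping it. Then swing the keeper lever (the one with the red knob) over the stack until its arm stands in the green-marked notch, let go, and leave the large cover in its seat and the other things on the console where they are.

Things in the scene. Friction and masses are not known exactly. Their poses are not given: they have to be found in the camera images.
- cover_large_c (a point): Centre (on axis, half-way up) of the large blue domed cover, 190 mm across, 62 high, 0.55 kg, upside down like a bowl on its flat knob (80 across, 10 high) in the stand's seat ring. Site z: up out of the mouth. Wall 7 mm; flat inner floor 17 mm above the underside, about 86 across, walls flaring to 176 inside at the rim.
- cover_medium_c (a point): Centre (half-way up) of the white domed cover, 120 mm across, 64 high, about 0.28 kg, upside down on its knob (60 across, 12 high) to one side of the stand. z: up out of the mouth. Wall 7 mm, upright in its top 24 mm: rim 53 to 60 mm off the axis, pinch it from above. Inner floor 19 mm up, 62 across. Seated in the large cover, its point is 18 mm above the large one's, its rim 19 mm above.
- cover_small_c (a point): Centre (on axis, half-way up) of the terracotta domed cover, 74 mm across, 66 high, about 0.14 kg, upside down on its knob (36 across, 12 high) on the stand's other side. z: up out of the mouth. Wall 7 mm, upright in its top 32 mm: rim 30 to 37 mm off the axis, pinch it from above. Seated in the medium cover, its point is 20 mm above the medium one's, its rim 21 mm above.
- stand_seat (a point): Centre of the large cover's seat on top of the fixed oak stand (board 300 x 220 mm, top 16 mm above the console); a ring 6 mm high keeps the large cover's knob in place. Site x runs along the board from the seat to the post, 150 mm away; z is up.
- keeper_pivot (a point): On the keeper lever's upright axis, atop the post, 134 mm above the console, mid-thickness of the arm: a dark flat bar 20 mm wide, 12 thick, 150 long, underside 10 mm above the nested small cover's rim. Below it a white disc, 100 mm across: two green cheeks mark the locking notch towards the stack, two dark ones the parking notch a quarter turn away.
- keeper_knob (a point): Centre of the upright round red knob on the keeper arm, 22 mm across, 40 mm high (140 to 180 mm above the console), 95 mm from the pivot axis. It is fixed to the arm and moves on a level circle about the pivot
- keeper (a joint): Angle of the keeper lever, rad, growing counter-clockwise seen from above: 0 parked (arm along the stand's +y, off the stack), 2.2 stop (beyond the stack). At 1.57 the arm points at the seat's centre, midway between the green cheeks: locked. Friction, about 0.15 N m, holds it where it is left; the notch does not click.
- jar_c (a point): Centre of a closed white ceramic jar with a blue lid, 96 mm across, 122 mm high; bystander
- flashlight_c (a point): Centre of a yellow and black plastic mini flashlight lying down, 116 mm long, 30 mm thick; bystander
- coin_tin_c (a point): Centre of a round stainless steel coin tin, 88 mm across, 69 mm high; bystander
- glasses_case_c (a point): Centre of a blue glasses case, 160 x 62 x 42 mm; bystander
- brush_c (a point): Centre of a shoe brush, bristles down, 150 x 45 x 40 mm; bystander
- notebook_c (a point): Centre of a green notebook, 150 x 110 x 18 mm; bystander
There are look-alikes about, which are no part of the job. Leave any pink or yellow look-alike of the part that bears cover_small_c alone.

How it is judged:
By the outcome, as a careful person would: the job done as asked, in the order asked, and still so for the second after the job is handed in, with the robot touching nothing.
It also fails if it takes over 72 s, if anything falls off the work surface, if the arm or the gripper's body presses on something with over 40 N, if the wrist force passes 120 N, or if a joint passes its speed limit or range.

## Robot

A 6-joint arm with a two-finger parallel gripper is mounted at the origin on the work surface. World frame = base frame: x ahead of the robot, y to its left, z up, the work surface at z = 0. Lengths are in m, angles in rad, forces in N, time in s.
With the tool pointing down it reaches from about 0.35 to 1 m from the base axis. Payload 7.1 kg.
Tool frame: the origin (TCP) lies on the centre line of the jaws, within the pads' length; the fingertips stand 19 mm ahead of it and the grasp point (between the pads) is the TCP; z points along the fingers, x is the direction in which the jaws open and shut, and the axes are right-handed (so a half turn about z gives the same grasp; the last joint's range is limited). The gripper opens to 85 mm and grips with 20 to 120 N. Pads are 22 mm wide; open, the fingers measure 114 mm over their backs; the gripper's body (76 mm by 85 mm) begins 54 mm behind the grasp point. The pads swing forward as they close: fully open they stand 13 mm farther back than shut.
Start: joints at [1.302, 0.423, 1.63, -0, 1.089, -0.019], TCP at [0.154, 0.606, 0.215] pointing down, gripper open.
Joint ranges: [-3, 3], [-0.9, 2.11], [0.09, 2.58], [-1.31, 4.45], [0.11, 2.69], [-2.54, 2.54]. Speed limits (rad/s): [2.39, 2.39, 3.01, 3.14, 3.14, 3.14].

## Interface

Orientations are given as a unit quaternion [x, y, z, w].
In Python, from cell import get_state, camera, ticket gives the robot as it stands. The module is installed in compiled form; this text tells all that it offers.
- The arm moves only by the tool carry_out, never from a script. Its argument "plan" is a list of rows, each an object with "dp": the shift along the tool's x, y, z as a fraction of full scale, a list of three; "delta_rot": the turn, a rotation vector about the tool's x, y, z as a fraction of full scale, a list of three; "fingers": the closure, from 0 (fully open) to 1 (shut). In form: [{"dp": [x, y, z], "delta_rot": [ax, ay, az], "fingers": fingers}, ...]. A call has exactly 10 rows; each row shifts and turns the commanded pose from where the row before left it, along the tool's axes as they then stand; what a row does not reach is not made up. Full scale, the value 1, is 0.04 m for a shift and 0.1 rad for a turn. A row lasts 1/8 s, in which the tool goes at most 62.5 mm and 10.7 degrees, less where a joint would pass 70% of its speed; a pose out of reach is approached as far as the arm can. A call with a number of a shift or a turn outside -1 to 1 is refused whole. A call with a gripper value outside its range is refused whole. The fingers move at their own pace and stop on an object; the grip force is fixed at half the most. Time passes only in rows, so rows that do not move let the fingers close, or fill a call up. It gives the time, the measured TCP pose, the force and the opening at its end, in the units of the state.
- get_state(): the state, without advancing time (a new reading comes with each control period).
- camera(name): name is "scene" or "top" or "wrist"; returns a dict with "image" (420x560x3 uint8, red, green, blue), "fx", "fy", "cx", "cy" (pixels), "k1" (the pictures are not rectified: a ray, as slopes to the right and down, at radius r is drawn at 1 + k1 r^2 times it, then the intrinsics apply), "xyz" and "orientation" of the camera in the world. Camera axes: x right, y down, z forward; pixel columns grow to the right and rows downward; lengths in m; the calibration is good to about 2 mm. A picture is of the moment at which its call begins. There is no depth.
- ticket.close_job(): hands the job in, once; it reports no verdict.
The state is a dict: "time": time; "joint_pos": joint angles; "dq": joint speeds; "tau": joint torques, N m; "ee_pos": TCP position; "orientation": TCP orientation; "contact_force": force on the tool from outside, world axes, zero at the start; "ft_torque": the same for the moment, N m; "grip_width": finger opening in m.
Only numpy, scipy, OpenCV 4.12 (cv2) and the standard library are available. Lean on these libraries where they do the work, as an engineer would, in place of code of your own. Each camera call takes 0.05 s, during which the arm holds its last target.

## Working session

There is one attempt and no reset: what is moved stays moved. The work goes in short steps, Python scripts to look and compute and a tool call to move; the robot and the scene stay as the last step left them, time stands still between calls to the robot, and variables do not carry over. Pictures are saved under pics/ and viewed, and the job is handed in when it is done.

Besides the shell and the picture viewer there is one more tool, called after ">>>" by a JSON object that holds its "op" and its "data". carry_out: Moves the arm, as the interface text tells. Its arguments: {"type":"object","properties":{"plan":{"type":"array"}},"required":["plan"]}

```bash
mkdir -p pics; cat > h.py <<'E'
import numpy as np, cv2, pickle
from cell import get_state, camera, ticket
from scipy.spatial.transform import Rotation as R
def snap(name, tag):
    c=camera(name); pickle.dump(c,open(f'pics/{tag}.pkl','wb'))
    cv2.imwrite(f'pics/{tag}.png',cv2.cvtColor(c['image'],cv2.COLOR_RGB2BGR)); return c
def load(tag): return pickle.load(open(f'pics/{tag}.pkl','rb'))
def ray(c,u,v):
    K=np.array([[c['fx'],0,c['cx']],[0,c['fy'],c['cy']],[0,0,1.]])
    p=cv2.undistortPoints(np.array([[[u,v]]],float),K,np.array([c['k1'],0,0,0.]))[0,0]
    d=R.from_quat(c['orientation']).as_matrix()@np.array([p[0],p[1],1]); return np.array(c['xyz']),d/np.linalg.norm(d)
def onz(c,u,v,z):
    o,d=ray(c,u,v); return o+d*(z-o[2])/d[2]
def proj(c,P):
    K=np.array([[c['fx'],0,c['cx']],[0,c['fy'],c['cy']],[0,0,1.]])
    M=R.from_quat(c['orientation']).as_matrix().T; t=-M@np.array(c['xyz'])
    return cv2.projectPoints(np.atleast_2d(np.array(P,float)),cv2.Rodrigues(M)[0],t,K,np.array([c['k1'],0,0,0.]))[0][:,0]
E
python3 - <<'E'
from h import *
s=get_state()
for k,v in s.items(): print(k,np.round(v,4))
for n in ['scene','top','wrist']:
    c=snap(n,n+'0'); print(n,c['fx'],c['k1'],np.round(c['xyz'],3),np.round(c['orientation'],3))
E
```

```text
time 0.0
joint_pos [ 1.302   0.4238  1.6307  0.      1.0886 -0.019 ]
dq [ 0.001   0.0007 -0.0013  0.0008 -0.0003  0.0008]
tau [ 8.00000e-04 -5.57381e+01 -2.81746e+01 -2.00000e-04  7.20000e-03
  0.00000e+00]
ee_pos [0.1543 0.605  0.2146]
orientation [ 7.897e-01  6.135e-01 -6.000e-04  5.000e-04]
contact_force [-0.2177  0.3679  0.304 ]
ft_torque [-0.0017  0.0201 -0.0751]
grip_width 0.0855
scene 538.9097916673414 -0.12127238592685556 [ 1.248 -0.281  1.424] [ 0.794  0.545 -0.155 -0.22 ]
top 523.1768522606847 -0.20607029704814941 [ 0.342 -0.009  1.657] [-0.702  0.71  -0.031  0.041]
wrist 362.03276820533995 -0.07035050868880738 [0.082 0.624 0.373] [0.781 0.607 0.091 0.118]
```

View pics/scene0.png

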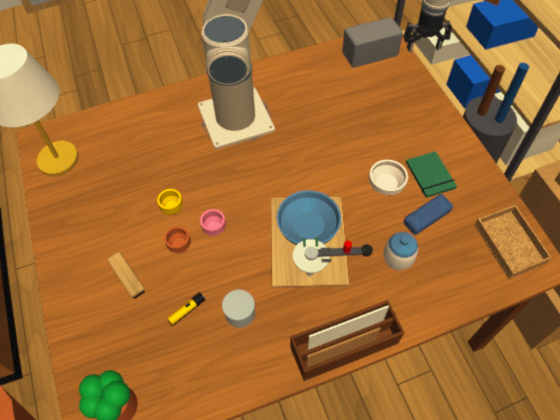

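View pics/top0.png

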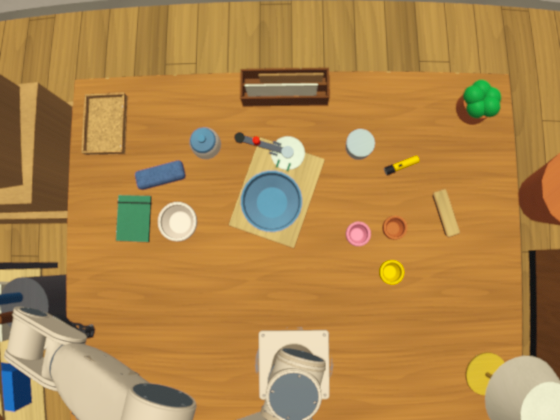

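View pics/wrist0.png

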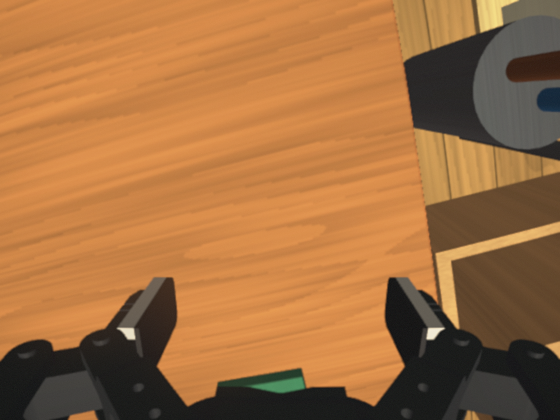

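```bash
python3 - <<'E'
from h import *
for t in ['top','scene']:
    c=load(t+'0'); im=c['image']
    a={'top':(110,120,440,300),'scene':(150,140,450,300)}[t]
    cr=cv2.resize(im[a[1]:a[3],a[0]:a[2]],None,fx=2.4,fy=2.4,interpolation=cv2.INTER_CUBIC)
    cv2.imwrite(f'pics/crop_{t}.png',cv2.cvtColor(cr,cv2.COLOR_RGB2BGR))
    hsv=cv2.cvtColor(im,cv2.COLOR_RGB2HSV)
    pts={'top':[(394,228),(358,233),(392,272),(177,222),(272,200),(287,152),(256,141)],'scene':[(177,240),(212,222),(170,201),(388,177),(308,215),(308,258),(348,246)]}[t]
    for p in pts: print(t,p,[hsv[p[1],p[0]+k].tolist() for k in (-12,-6,0,6,12)])
E
```

```text
top (394, 228) [[14, 184, 157], [13, 180, 211], [13, 180, 211], [11, 191, 183], [14, 182, 203]]
top (358, 233) [[179, 100, 214], [176, 89, 254], [176, 87, 255], [176, 111, 212], [3, 106, 224]]
top (392, 272) [[25, 255, 207], [26, 255, 253], [26, 255, 253], [25, 255, 210], [23, 248, 214]]
top (177, 222) [[19, 54, 211], [22, 39, 252], [21, 38, 252], [22, 39, 252], [21, 41, 250]]
top (272, 200) [[98, 112, 185], [98, 111, 186], [98, 112, 185], [98, 112, 184], [98, 113, 183]]
top (287, 152) [[40, 31, 173], [68, 18, 171], [71, 17, 215], [48, 21, 222], [39, 30, 244]]
top (256, 141) [[6, 13, 97], [100, 14, 107], [4, 231, 235], [18, 57, 147], [21, 121, 206]]
scene (177, 240) [[10, 205, 203], [10, 222, 185], [10, 200, 210], [10, 204, 210], [10, 198, 120]]
scene (212, 222) [[2, 132, 239], [178, 135, 234], [177, 107, 250], [178, 134, 238], [178, 138, 188]]
scene (170, 201) [[25, 255, 247], [23, 255, 236], [25, 255, 245], [23, 255, 232], [19, 240, 157]]
scene (388, 177) [[21, 71, 242], [23, 63, 248], [22, 63, 248], [21, 73, 240], [17, 82, 205]]
scene (308, 215) [[98, 111, 156], [98, 107, 152], [98, 108, 151], [99, 104, 152], [100, 99, 142]]
scene (308, 258) [[26, 61, 240], [27, 58, 240], [22, 55, 125], [21, 57, 144], [26, 66, 232]]
scene (348, 246) [[18, 156, 222], [17, 157, 200], [1, 255, 224], [14, 182, 160], [13, 169, 148]]
```

View pics/crop_top.png

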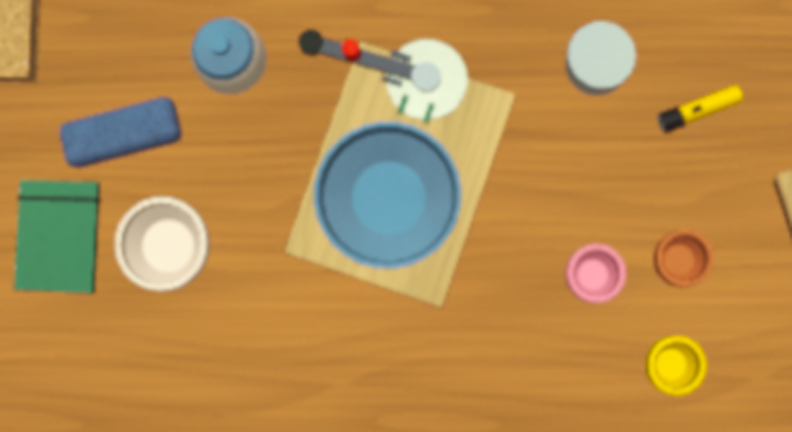

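View pics/crop_scene.png

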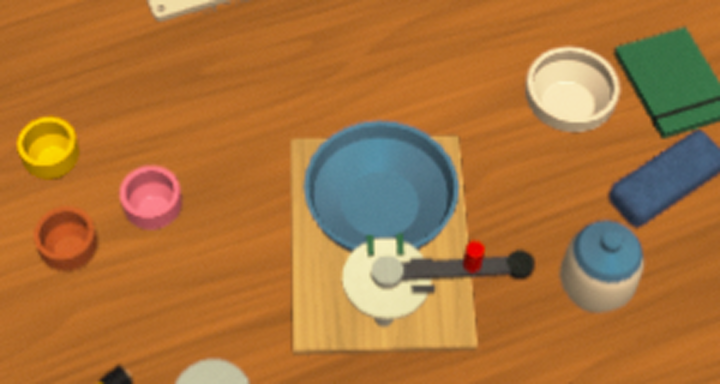

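```bash
python3 - <<'E'
from h import *
from scipy.optimize import least_squares
def circ(P):
    f=lambda q:np.hypot(P[:,0]-q[0],P[:,1]-q[1])-q[2]
    r=least_squares(f,[*P.mean(0),.05],loss='soft_l1',f_scale=.002); return r.x,np.abs(f(r.x)).mean()
def rng(h,lo,hi): return cv2.inRange(h,np.array(lo),np.array(hi))
def mask(h,k):
    if k=='terra': return rng(h,(0,195,60),(12,255,255))
    if k=='white': return rng(h,(0,0,110),(60,105,255))
    if k=='blue': return rng(h,(92,60,40),(112,255,255))
    if k=='disc': return rng(h,(20,0,200),(60,75,255))
    if k=='knob': return rng(h,(0,215,120),(6,255,255))
boxes={'top':{'terra':(375,208,415,248),'white':(150,197,203,248),'blue':(235,165,308,238),'disc':(262,132,310,176),'knob':(240,130,275,150)},
'scene':{'terra':(160,223,196,258),'white':(362,155,412,200),'blue':(270,185,348,250),'disc':(285,235,335,275),'knob':(338,236,358,256)}}
Z={'terra':.066,'white':.064,'blue':.078}
for t in ['top','scene']:
    c=load(t+'0'); h=cv2.cvtColor(c['image'],cv2.COLOR_RGB2HSV)
    for k,b in boxes[t].items():
        m=mask(h,k); mm=np.zeros_like(m); mm[b[1]:b[3],b[0]:b[2]]=m[b[1]:b[3],b[0]:b[2]]
        cs,_=cv2.findContours(mm,cv2.RETR_EXTERNAL,cv2.CHAIN_APPROX_NONE); q=max(cs,key=cv2.contourArea)
        hull=cv2.convexHull(q)[:,0].astype(float)
        z=Z.get(k)
        if z:
            P=np.array([onz(c,u,v,z)[:2] for u,v in hull]); r,e=circ(P); print(t,k,'px',hull.mean(0).round(1),'c,r',r.round(4),'res',round(e,4))
        elif k=='knob':
            uv=q[:,0].mean(0); print(t,k,uv.round(1),onz(c,*uv,.160).round(4))
        else:
            P=np.array([onz(c,u,v,.126)[:2] for u,v in hull]); r,e=circ(P); print(t,k,'z.126',r.round(4),round(e,4))
E
```

```text
Traceback (most recent call last):
ValueError: max() iterable argument is empty
```

```bash
cat > meas.py <<'E'
from h import *
from scipy.optimize import least_squares
def circ(P):
    f=lambda q:np.hypot(P[:,0]-q[0],P[:,1]-q[1])-q[2]
    r=least_squares(f,[*P.mean(0),.05],loss='soft_l1',f_scale=.002); return r.x,np.abs(f(r.x)).mean()
def rng(h,lo,hi): return cv2.inRange(h,np.array(lo),np.array(hi))
def mask(im,k):
    h=cv2.cvtColor(im,cv2.COLOR_RGB2HSV)
    if k=='terra':
        a=cv2.cvtColor(im,cv2.COLOR_RGB2LAB)[:,:,1]; w=np.median(a[200:300,150:400])
        return ((a>w+9)*255).astype(np.uint8)
    if k=='white': return rng(h,(0,0,110),(60,105,255))
    if k=='blue': return rng(h,(92,60,40),(112,255,255))
    if k=='disc': return rng(h,(20,0,200),(60,75,255))
    if k=='knob': return rng(h,(0,215,120),(6,255,255))
def hull_of(im,k,b):
    m=mask(im,k); mm=np.zeros_like(m); mm[b[1]:b[3],b[0]:b[2]]=m[b[1]:b[3],b[0]:b[2]]
    cs,_=cv2.findContours(mm,cv2.RETR_EXTERNAL,cv2.CHAIN_APPROX_NONE); q=max(cs,key=cv2.contourArea)
    return q[:,0].astype(float),cv2.convexHull(q)[:,0].astype(float)
E
cat > m0.py <<'E'
from meas import *
boxes={'top':{'terra':(375,208,415,248),'white':(150,197,203,248),'blue':(235,165,308,238),'disc':(262,132,310,176),'knob':(240,130,275,150)},
'scene':{'terra':(160,223,196,258),'white':(362,155,412,200),'blue':(270,185,348,250),'disc':(285,235,335,275),'knob':(338,236,358,256)}}
Z={'terra':.066,'white':.064,'blue':.078}
for t in ['top','scene']:
    c=load(t+'0')
    for k,b in boxes[t].items():
        q,hull=hull_of(c['image'],k,b)
        z=Z.get(k)
        if z:
            P=np.array([onz(c,u,v,z)[:2] for u,v in hull]); r,e=circ(P); print(t,k,'px',hull.mean(0).round(1),'c,r',r.round(4),'res',round(e,4))
        elif k=='knob':
            uv=q.mean(0); print(t,k,uv.round(1),onz(c,*uv,.160).round(4))
        else:
            P=np.array([onz(c,u,v,.126)[:2] for u,v in hull]); r,e=circ(P); print(t,k,'z.126',r.round(4),round(e,4))
E
python3 m0.py
```

```text
top terra px [393.9 225.7] c,r [ 0.4264 -0.3122  0.035 ] res 0.0004
top white px [175.7 222.3] c,r [0.4529 0.3579 0.0617] res 0.0003
top blue px [270.7 200.8] c,r [0.5115 0.0652 0.0907] res 0.0003
top disc z.126 [0.6494 0.0129 0.0506] 0.0005
top knob [255.8 139.8] [0.6822 0.1045 0.16  ]
scene terra px [176.9 235.2] c,r [ 0.4258 -0.3142  0.0359] res 0.0004
scene white px [388.6 177.6] c,r [0.4556 0.3546 0.0635] res 0.0022
scene blue px [307.4 218. ] c,r [0.5105 0.0649 0.0926] res 0.0007
scene disc z.126 [0.6501 0.0122 0.0481] 0.0004
scene knob [347.3 246.3] [0.6766 0.1057 0.16  ]
```

```bash
cat >> h.py <<'E'
def ang(s): 
    m=R.from_quat(s['orientation']).as_matrix(); return np.arctan2(m[1,0],m[0,0])
def plan(xyz,th_deg,n):
    s=get_state(); p=np.array(s['ee_pos']); a0=ang(s); th=np.radians(th_deg)
    M=R.from_quat(s['orientation']).as_matrix()
    print('now',p.round(4),'ang',round(np.degrees(a0),2),'tilt z',M[:,2].round(4),'w',round(s['grip_width'],4),'F',np.round(s['contact_force'],1),'t',round(s['time'],2))
    d=(np.array(xyz)-p)/n; da=(th-a0)/n
    for i in range(n):
        a=a0+da*i; X=np.array([np.cos(a),np.sin(a)]); Y=np.array([np.sin(a),-np.cos(a)])
        print(i,np.round(np.array([d[:2]@X,d[:2]@Y,-d[2]])/.04,2),'rz',round(-da/.1,2))
E
python3 -c "
from h import *
plan((.4097,.3215,.2),38.2,10)"
```

```text
now [0.1544 0.6052 0.2148] ang 75.69 tilt z [-3.0e-04 -1.1e-03 -1.0e+00] w 0.0853 F [-0.9  0.8  0.3] t 0.15
0 [-0.53  0.79  0.04] rz 0.65
1 [-0.48  0.83  0.04] rz 0.65
2 [-0.42  0.86  0.04] rz 0.65
3 [-0.36  0.88  0.04] rz 0.65
4 [-0.31  0.9   0.04] rz 0.65
5 [-0.25  0.92  0.04] rz 0.65
6 [-0.19  0.94  0.04] rz 0.65
7 [-0.12  0.95  0.04] rz 0.65
8 [-0.06  0.95  0.04] rz 0.65
9 [0.   0.95 0.04] rz 0.65
```

>>> {"op": "carry_out", "data": {"plan": [{"dp": [-0.53, 0.79, 0.04], "delta_rot": [0, 0, 0.65], "fingers": 0.4}, {"dp": [-0.48, 0.83, 0.04], "delta_rot": [0, 0, 0.65], "fingers": 0.4}, {"dp": [-0.42, 0.86, 0.04], "delta_rot": [0, 0, 0.65], "fingers": 0.4}, {"dp": [-0.36, 0.88, 0.04], "delta_rot": [0, 0, 0.65], "fingers": 0.4}, {"dp": [-0.31, 0.9, 0.04], "delta_rot": [0, 0, 0.65], "fingers": 0.4}, {"dp": [-0.25, 0.92, 0.04], "delta_rot": [0, 0, 0.65], "fingers": 0.4}, {"dp": [-0.19, 0.94, 0.04], "delta_rot": [0, 0, 0.65], "fingers": 0.4}, {"dp": [-0.12, 0.95, 0.04], "delta_rot": [0, 0, 0.65], "fingers": 0.4}, {"dp": [-0.06, 0.95, 0.04], "delta_rot": [0, 0, 0.65], "fingers": 0.4}, {"dp": [0, 0.95, 0.04], "delta_rot": [0, 0, 0.65], "fingers": 0.4}]}}

```text
time: 1.4
ee_pos: [0.4108, 0.3212, 0.1992]
orientation: [0.945, 0.328, -0.0, 0.0]
contact_force: [0.6, -0.4, 0.0]
grip_width: 0.0513
```

```bash
python3 -c "
from h import *
plan((.4097,.3215,.2),38.2,10)
snap('wrist','w1')"
```

```text
now [0.4108 0.3212 0.1992] ang 38.33 tilt z [-2.e-04 -2.e-04 -1.e+00] w 0.0513 F [ 0.6 -0.4  0. ] t 1.4
0 [-0. -0. -0.] rz 0.0
1 [-0. -0. -0.] rz 0.0
2 [-0. -0. -0.] rz 0.0
3 [-0. -0. -0.] rz 0.0
4 [-0. -0. -0.] rz 0.0
5 [-0. -0. -0.] rz 0.0
6 [-0. -0. -0.] rz 0.0
7 [-0. -0. -0.] rz 0.0
8 [-0. -0. -0.] rz 0.0
9 [-0. -0. -0.] rz 0.0
```

View pics/w1.png

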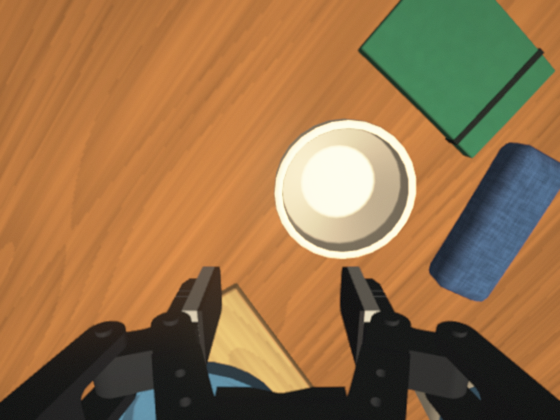

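The wrist view shows the white cover at about (345,190), between the jaws' reach, with the notebook and case up to the right.

```bash
python3 - <<'E'
from meas import *
c=load('w1'); q,h=hull_of(c['image'],'white',(260,110,425,265))
P=np.array([onz(c,u,v,.064)[:2] for u,v in h]); print(circ(P))
E
```

```text
(array([0.45108618, 0.35784155, 0.05978426]), np.float64(0.00034317090617827603))
```

>>> {"op": "carry_out", "data": {"plan": [{"dp": [-0.04, -0.08, 0.7], "delta_rot": [0, 0, 0], "fingers": 0.5}, {"dp": [0, 0, 0.8], "delta_rot": [0, 0, 0], "fingers": 0.5}, {"dp": [0, 0, 0.8], "delta_rot": [0, 0, 0], "fingers": 0.5}, {"dp": [0, 0, 0.7], "delta_rot": [0, 0, 0], "fingers": 0.5}, {"dp": [0, 0, 0.4], "delta_rot": [0, 0, 0], "fingers": 0.5}, {"dp": [0, 0, 0.1], "delta_rot": [0, 0, 0], "fingers": 0.5}, {"dp": [0, 0, 0], "delta_rot": [0, 0, 0], "fingers": 0.6}, {"dp": [0, 0, 0], "delta_rot": [0, 0, 0], "fingers": 0.65}, {"dp": [0, 0, 0], "delta_rot": [0, 0, 0], "fingers": 0.7}, {"dp": [0, 0, 0], "delta_rot": [0, 0, 0], "fingers": 0.75}]}}

```text
time: 2.7
ee_pos: [0.4071, 0.3239, 0.0599]
orientation: [0.944, 0.329, 0.0, -0.0]
contact_force: [-0.0, 0.3, -0.4]
grip_width: 0.0213
```

```bash
python3 -c "
from h import *
plan((.4077,.3227,.059),38.3,1)
snap('wrist','w2')"
```

```text
now [0.4071 0.3239 0.0599] ang 38.45 tilt z [ 6.e-04  5.e-04 -1.e+00] w 0.0213 F [-0.   0.3 -0.4] t 2.7
0 [-0.01  0.03  0.02] rz 0.03
```

View pics/w2.png

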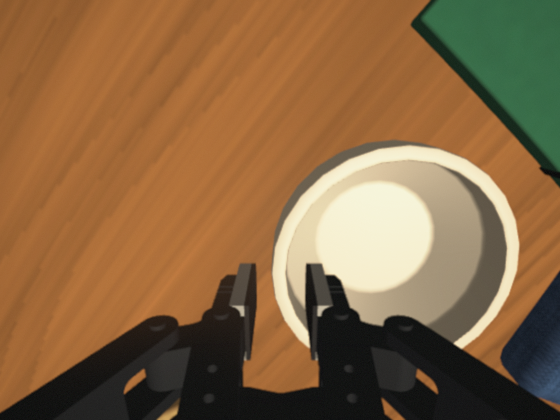

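The jaws straddle the white wall (rim at about (283,270), fingers at 248 and 312); clear to close.

>>> {"op": "carry_out", "data": {"plan": [{"dp": [0, 0.03, 0], "delta_rot": [0, 0, 0], "fingers": 0.85}, {"dp": [0, 0, 0], "delta_rot": [0, 0, 0], "fingers": 0.9}, {"dp": [0, 0, 0], "delta_rot": [0, 0, 0], "fingers": 0.95}, {"dp": [0, 0, 0], "delta_rot": [0, 0, 0], "fingers": 1}, {"dp": [0, 0, 0], "delta_rot": [0, 0, 0], "fingers": 1}, {"dp": [0, 0, -0.1], "delta_rot": [0, 0, 0], "fingers": 1}, {"dp": [0, 0, -0.4], "delta_rot": [0, 0, 0], "fingers": 1}, {"dp": [0, 0, -0.7], "delta_rot": [0, 0, 0], "fingers": 1}, {"dp": [0, 0, -0.9], "delta_rot": [0, 0, 0], "fingers": 1}, {"dp": [0, 0, -0.9], "delta_rot": [0, 0, 0], "fingers": 1}]}}

```text
time: 4.0
ee_pos: [0.4077, 0.3228, 0.1816]
orientation: [0.944, 0.329, 0.0, -0.0]
contact_force: [0.1, 0.3, -1.0]
grip_width: -0.0001
```

```bash
python3 -c "
from h import *
plan((.4077,.3227,.059),38.3,1)
snap('wrist','w3');snap('scene','s3')"
```

```text
now [0.4077 0.3228 0.1816] ang 38.44 tilt z [ 6.e-04  5.e-04 -1.e+00] w -0.0001 F [ 0.1  0.3 -1. ] t 4.0
0 [-0.    0.    3.07] rz 0.03
```

View pics/w3.png

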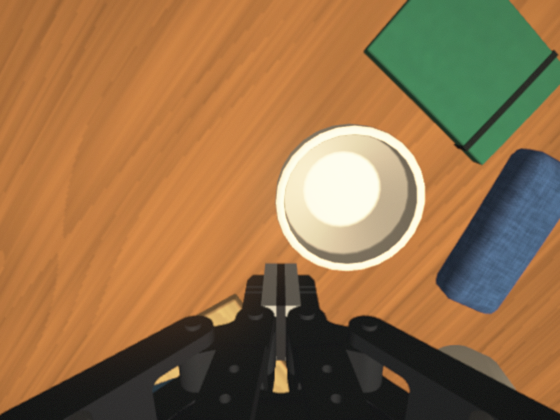

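View pics/s3.png

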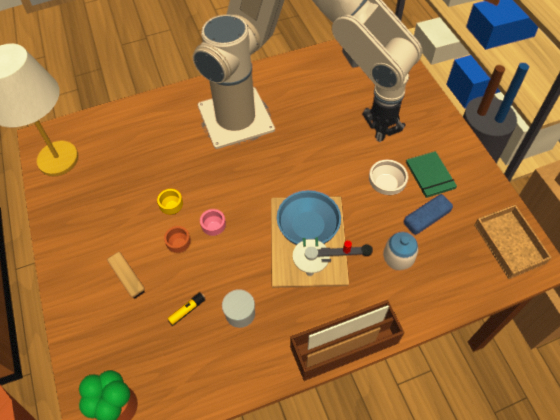

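```bash
python3 - <<'E'
from meas import *
s=get_state(); print(s['ee_pos'])
for t in ['s3','w3']:
    c=load(t); print(t,proj(c,[s['ee_pos'],np.array(s['ee_pos'])-[0,0,.019],[.4077,.3228,.064],[.452,.358,.064],[.452,.358,0]]).round(1), c['xyz'])
for t in ['w1','w2','w3']:
    c=load(t); b=(260,110,435,275) if t!='w2' else (262,130,530,360)
    q,h=hull_of(c['image'],'white',b)
    if t=='w2': h=h[h[:,1]<300]
    for z in (0.03,.05,.064): P=np.array([onz(c,u,v,z)[:2] for u,v in h]); print(t,z,circ(P))
E
```

```text
[0.40994728 0.32454047 0.1843467 ]
s3 [[378.1 143.8]
 [377.3 147.8]
 [372.  167.6]
 [388.4 175.1]
 [385.4 186.7]] [ 1.24798055 -0.28061905  1.42378187]
w3 [[285.4 269.3]
 [284.9 253.3]
 [279.7 202.2]
 [351.2 202.1]
 [338.7 184.6]] [0.36133548 0.3818795  0.33970529]
w1 0.03 (array([0.46109878, 0.35522274, 0.06671231]), np.float64(0.00038236519889427276))
w1 0.05 (array([0.45520892, 0.35676326, 0.06263704]), np.float64(0.00035932961632815635))
w1 0.064 (array([0.45108618, 0.35784155, 0.05978426]), np.float64(0.00034317090617827603))
w2 0.03 (array([0.46972089, 0.35198245, 0.07286893]), np.float64(0.0009929936802183692))
w2 0.05 (array([0.45809322, 0.35530497, 0.06510549]), np.float64(0.0008946628969086077))
w2 0.064 (array([0.44995857, 0.3576275 , 0.05967243]), np.float64(0.0008250745464928478))
w3 0.03 (array([0.46195774, 0.35492224, 0.06715373]), np.float64(0.00042547219312359143))
w3 0.05 (array([0.45545686, 0.35666389, 0.06281837]), np.float64(0.0003986367929369943))
w3 0.064 (array([0.45090656, 0.35788295, 0.05978348]), np.float64(0.00037978394856727195))
```

```bash
python3 - <<'E'
from meas import *
s=get_state(); print(s['time'],s['ee_pos'],s['dq'].round(3) if hasattr(s['dq'],'round') else s['dq'])
c=snap('wrist','w4'); s=get_state(); p=np.array(s['ee_pos']); print(s['time'],p,c['xyz'])
M=R.from_quat(s['orientation']).as_matrix()
for v in (262,266,300):
  o,d=ray(c,282,v); o2=M.T@(o-p); d2=M.T@d
  for y in (-.011,0,.011): t=(y-o2[1])/d2[1]; print(v,y,(o2+t*d2).round(4))
print(M.T@(np.array(c['xyz'])-p))
c=load('w2'); 
E
python3 - <<'E'
import cv2
a=cv2.imread('pics/w4.png')[240:420,180:400]
cv2.imwrite('pics/w4c.png',cv2.resize(a,None,fx=3,fy=3))
a=cv2.imread('pics/w2.png')[240:420,180:400]
cv2.imwrite('pics/w2c.png',cv2.resize(a,None,fx=3,fy=3))
E
```

```text
4.1 [0.40994728 0.32454047 0.1843467 ] [-0.001  0.051  0.048 -0.002 -0.058  0.   ]
4.15 [0.40895409 0.32379175 0.18232873] [0.36261468 0.38285927 0.34238755]
262 -0.011 [ 0.0023 -0.011  -0.0206]
262 0 [0.0025 0.     0.0033]
262 0.011 [0.0027 0.011  0.0273]
266 -0.011 [ 0.0023 -0.011  -0.0245]
266 0 [ 0.0025  0.     -0.0012]
266 0.011 [0.0027 0.011  0.022 ]
300 -0.011 [ 0.0021 -0.011  -0.0514]
300 0 [ 0.0023  0.     -0.0328]
300 0.011 [ 0.0024  0.011  -0.0141]
[ 0.00131703 -0.07505226 -0.16006424]
```

View pics/w4c.png

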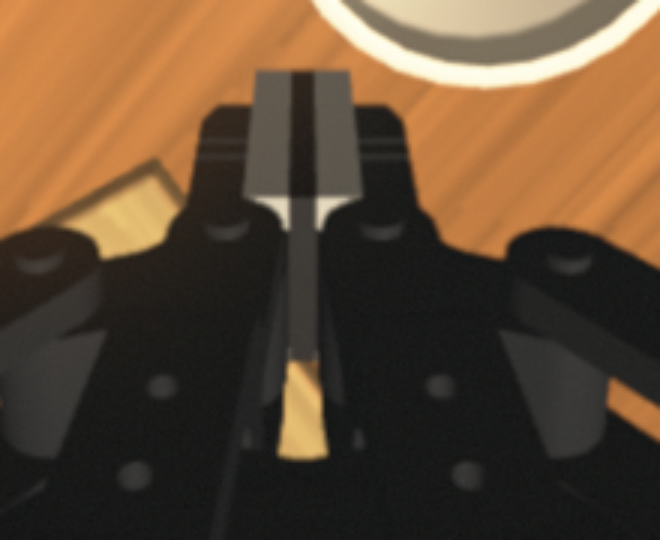

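View pics/w2c.png

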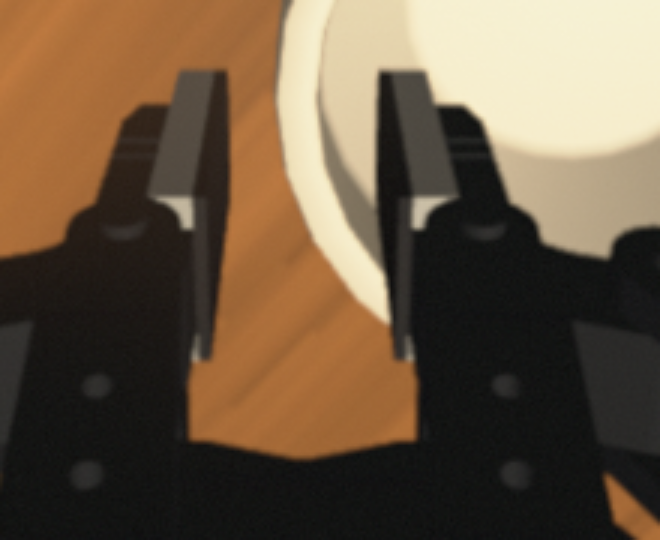

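```bash
python3 - <<'E'
from meas import *
c=snap('scene','s4'); t=snap('top','t4'); s=get_state(); p=np.array(s['ee_pos']);M=R.from_quat(s['orientation']).as_matrix()
print(p,s['time'],s['joint_pos'])
out=[]
for k,b in ((c,(340,80,440,180)),(t,(130,170,260,270))):
    im=cv2.cvtColor(k['image'],cv2.COLOR_RGB2BGR)[b[1]:b[3],b[0]:b[2]]
    im=cv2.resize(im,None,fx=4,fy=4,interpolation=cv2.INTER_CUBIC)
    for z,col in ((.019,(0,0,255)),(0,(0,255,0)),(-.054,(255,0,0))):
        q=(proj(k,p+M@[0,0,z])[0]-b[:2]+.5)*4; print(q); cv2.circle(im,tuple(int(x) for x in q),3,col,-1)
    out.append(cv2.resize(im,(400,400)))
cv2.imwrite('pics/st4.png',np.hstack(out))
E
```

```text
[0.40744746 0.32265085 0.1796566 ] 4.25 [ 6.46875597e-01  3.17621728e-01  1.89036280e+00 -4.24616689e-06
  9.33325323e-01 -2.41361010e-02]
[146.44519067 275.36984358]
[149.87836119 259.31425425]
[159.98789032 211.91366587]
[205.88579767 259.47637757]
[200.13354128 258.34900383]
[182.97842212 254.98238571]
```

View pics/st4.png

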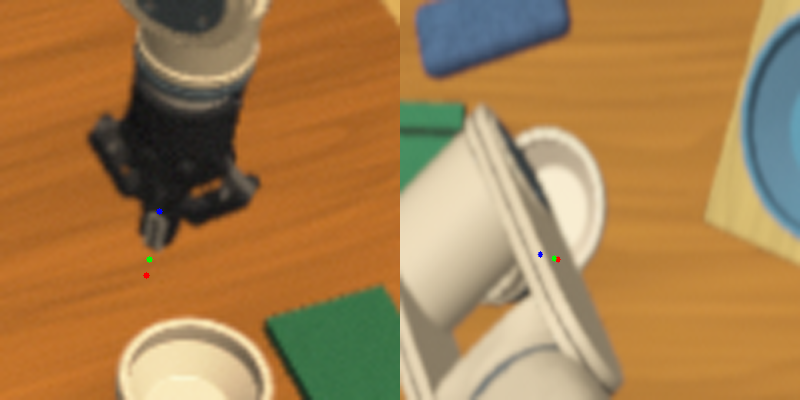

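The pictures disagree with the stated tip offset. In the wrist (row 263) and scene views the shut fingertips stand about 20 mm behind the reported TCP, not 19 mm ahead, so the pinch closed above the rim. I'll go lower, and check by picture on the way.

>>> {"op": "carry_out", "data": {"plan": [{"dp": [-0.03, 0, 0.2], "delta_rot": [0, 0, 0], "fingers": 0.5}, {"dp": [0, 0, 0.5], "delta_rot": [0, 0, 0], "fingers": 0.6}, {"dp": [0, 0, 0.7], "delta_rot": [0, 0, 0], "fingers": 0.6}, {"dp": [0, 0, 0.7], "delta_rot": [0, 0, 0], "fingers": 0.6}, {"dp": [0, 0, 0.6], "delta_rot": [0, 0, 0], "fingers": 0.6}, {"dp": [0, 0, 0.4], "delta_rot": [0, 0, 0], "fingers": 0.6}, {"dp": [0, 0, 0.2], "delta_rot": [0, 0, 0], "fingers": 0.6}, {"dp": [0, 0, 0.05], "delta_rot": [0, 0, 0], "fingers": 0.6}, {"dp": [0, 0, 0], "delta_rot": [0, 0, 0], "fingers": 0.6}, {"dp": [0, 0, 0], "delta_rot": [0, 0, 0], "fingers": 0.6}]}}

```text
time: 5.5
ee_pos: [0.4072, 0.3224, 0.0461]
orientation: [0.944, 0.329, 0.001, -0.0]
contact_force: [-0.0, -0.1, 0.6]
grip_width: 0.0342
```

```bash
python3 -c "
from h import *
snap('wrist','w5');c=snap('scene','s5')
plan((.4068,.3229,.02),38.3,1)
a=cv2.imread('pics/w5.png')[150:420,150:500]; b=cv2.imread('pics/s5.png')[100:220,340:440]
cv2.imwrite('pics/ws5.png',np.hstack([cv2.resize(a,(467,360)),cv2.resize(b,(300,360))]))
"
```

```text
now [0.4071 0.3223 0.046 ] ang 38.45 tilt z [ 9.e-04  6.e-04 -1.e+00] w 0.0344 F [ 0.8  0.4 -0.1] t 5.6
0 [ 0.   -0.02  0.65] rz 0.03
```

View pics/ws5.png

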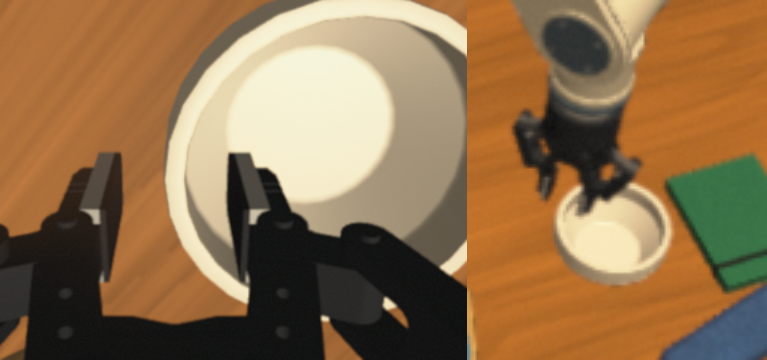

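>>> {"op": "carry_out", "data": {"plan": [{"dp": [0, 0, 0.2], "delta_rot": [0, 0, 0], "fingers": 0.65}, {"dp": [0, 0, 0.25], "delta_rot": [0, 0, 0], "fingers": 0.65}, {"dp": [0, 0, 0.15], "delta_rot": [0, 0, 0], "fingers": 0.65}, {"dp": [0, 0, 0.05], "delta_rot": [0, 0, 0], "fingers": 0.7}, {"dp": [0, 0, 0], "delta_rot": [0, 0, 0], "fingers": 0.75}, {"dp": [0, 0, 0], "delta_rot": [0, 0, 0], "fingers": 0.8}, {"dp": [0, 0, 0], "delta_rot": [0, 0, 0], "fingers": 0.85}, {"dp": [0, 0, 0], "delta_rot": [0, 0, 0], "fingers": 0.9}, {"dp": [0, 0, 0], "delta_rot": [0, 0, 0], "fingers": 1}, {"dp": [0, 0, 0], "delta_rot": [0, 0, 0], "fingers": 1}]}}

```text
time: 6.85
ee_pos: [0.4071, 0.3224, 0.0209]
orientation: [0.944, 0.329, 0.001, -0.0]
contact_force: [-4.0, -2.3, 15.7]
grip_width: 0.0086
```

```bash
python3 -c "
from h import *
snap('wrist','w6')
plan((.4068,.3229,.02),38.3,1)
"
```

```text
now [0.4071 0.3224 0.0209] ang 38.45 tilt z [ 0.0014  0.001  -1.    ] w 0.0091 F [-3.9 -3.1 15.9] t 6.9
0 [ 0.   -0.01  0.02] rz 0.03
```

View pics/w6.png

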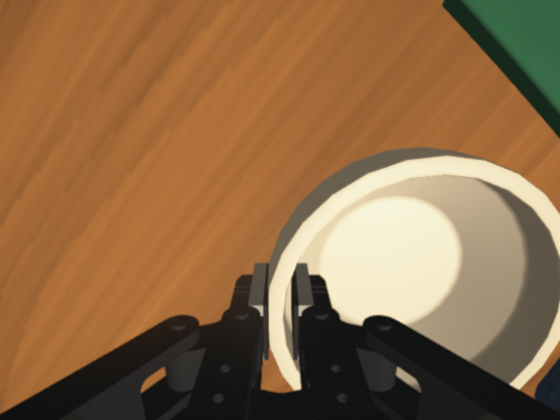

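Gripped at 9 mm with 16 N upward: the tips are a bit too deep, at the wall's curve. I'll ease off, rise about 6 mm and regrip.

>>> {"op": "carry_out", "data": {"plan": [{"dp": [0, 0, 0], "delta_rot": [0, 0, 0], "fingers": 0.8}, {"dp": [0, 0, -0.08], "delta_rot": [0, 0, 0], "fingers": 0.8}, {"dp": [0, 0, -0.08], "delta_rot": [0, 0, 0], "fingers": 0.8}, {"dp": [0, 0, 0], "delta_rot": [0, 0, 0], "fingers": 0.8}, {"dp": [0, 0, 0], "delta_rot": [0, 0, 0], "fingers": 0.85}, {"dp": [0, 0, 0], "delta_rot": [0, 0, 0], "fingers": 0.9}, {"dp": [0, 0, 0], "delta_rot": [0, 0, 0], "fingers": 0.95}, {"dp": [0, 0, 0], "delta_rot": [0, 0, 0], "fingers": 1}, {"dp": [0, 0, 0], "delta_rot": [0, 0, 0], "fingers": 1}, {"dp": [0, 0, 0], "delta_rot": [0, 0, 0], "fingers": 1}]}}

```text
time: 8.15
ee_pos: [0.4061, 0.3216, 0.0257]
orientation: [0.944, 0.329, -0.001, 0.0]
contact_force: [-4.4, -3.6, 5.5]
grip_width: 0.0053
```

>>> {"op": "carry_out", "data": {"plan": [{"dp": [0, 0, 0], "delta_rot": [0, 0, 0], "fingers": 1}, {"dp": [0, 0, 0], "delta_rot": [0, 0, 0], "fingers": 1}, {"dp": [0, 0, -0.05], "delta_rot": [0, 0, 0], "fingers": 1}, {"dp": [0, 0, -0.1], "delta_rot": [0, 0, 0], "fingers": 1}, {"dp": [0, 0, -0.2], "delta_rot": [0, 0, 0], "fingers": 1}, {"dp": [0, 0, -0.2], "delta_rot": [0, 0, 0], "fingers": 1}, {"dp": [0, 0, -0.1], "delta_rot": [0, 0, 0], "fingers": 1}, {"dp": [0, 0, -0.05], "delta_rot": [0, 0, 0], "fingers": 1}, {"dp": [0, 0, 0], "delta_rot": [0, 0, 0], "fingers": 1}, {"dp": [0, 0, 0], "delta_rot": [0, 0, 0], "fingers": 1}]}}

```text
time: 9.4
ee_pos: [0.4066, 0.322, 0.0536]
orientation: [0.944, 0.329, -0.0, 0.0]
contact_force: [-0.5, -0.8, -2.8]
grip_width: 0.0056
```

```bash
python3 -c "
from h import *
snap('wrist','w7');c=snap('scene','s7')
plan((.4068,.3229,.02),38.3,1)
a=cv2.imread('pics/w7.png')[100:420,150:560]; b=cv2.imread('pics/s7.png')[100:220,340:440]
cv2.imwrite('pics/ws7.png',np.hstack([cv2.resize(a,(461,360)),cv2.resize(b,(300,360))]))
"
```

```text
now [0.4066 0.322  0.0536] ang 38.45 tilt z [-3.e-04 -3.e-04 -1.e+00] w 0.0059 F [-1.1 -0.1 -3. ] t 9.5
0 [ 0.02 -0.02  0.84] rz 0.03
```

View pics/ws7.png

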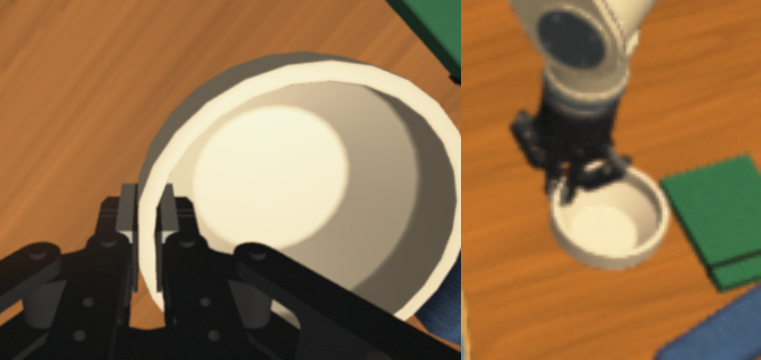

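```bash
python3 - <<'E'
from meas import *
c=load('w7'); im=c['image']
q,h=hull_of(im,'white',(262,100,559,400))
print(len(h))
# tilted-rim fit: centre x,y, z, tilts
pts=h[(h[:,1]<300)&(h[:,0]<555)]
for z in (.088,.092,.096):
    P=np.array([onz(c,u,v,z)[:2] for u,v in pts]); print(z,circ(P))
plan((.455,.058,.165),7.3,15)
E
```

```text
43
0.088 (array([0.45158858, 0.35638408, 0.0602845 ]), np.float64(0.00010178131109067089))
0.092 (array([0.4486403 , 0.35718422, 0.05833534]), np.float64(9.84901532674393e-05))
0.096 (array([0.44569202, 0.35798436, 0.05638618]), np.float64(9.519902191006631e-05))
now [0.4066 0.322  0.0536] ang 38.45 tilt z [-3.e-04 -3.e-04 -1.e+00] w 0.0059 F [-1.1 -0.1 -3. ] t 9.5
0 [-0.21  0.39 -0.19] rz 0.36
1 [-0.2   0.4  -0.19] rz 0.36
2 [-0.18  0.41 -0.19] rz 0.36
3 [-0.17  0.42 -0.19] rz 0.36
4 [-0.15  0.42 -0.19] rz 0.36
5 [-0.14  0.43 -0.19] rz 0.36
6 [-0.12  0.43 -0.19] rz 0.36
7 [-0.1   0.43 -0.19] rz 0.36
8 [-0.09  0.44 -0.19] rz 0.36
9 [-0.07  0.44 -0.19] rz 0.36
10 [-0.06  0.44 -0.19] rz 0.36
11 [-0.04  0.45 -0.19] rz 0.36
12 [-0.02  0.45 -0.19] rz 0.36
13 [-0.01  0.45 -0.19] rz 0.36
14 [ 0.01  0.45 -0.19] rz 0.36
```

>>> {"op": "carry_out", "data": {"plan": [{"dp": [-0.1, 0.2, -0.4], "delta_rot": [0, 0, 0.18], "fingers": 1}, {"dp": [-0.2, 0.39, -0.5], "delta_rot": [0, 0, 0.36], "fingers": 1}, {"dp": [-0.18, 0.4, -0.5], "delta_rot": [0, 0, 0.36], "fingers": 1}, {"dp": [-0.17, 0.42, -0.4], "delta_rot": [0, 0, 0.36], "fingers": 1}, {"dp": [-0.15, 0.42, -0.4], "delta_rot": [0, 0, 0.36], "fingers": 1}, {"dp": [-0.14, 0.43, -0.3], "delta_rot": [0, 0, 0.36], "fingers": 1}, {"dp": [-0.12, 0.43, -0.2], "delta_rot": [0, 0, 0.36], "fingers": 1}, {"dp": [-0.1, 0.43, -0.1], "delta_rot": [0, 0, 0.36], "fingers": 1}, {"dp": [-0.09, 0.44, 0], "delta_rot": [0, 0, 0.36], "fingers": 1}, {"dp": [-0.07, 0.44, 0], "delta_rot": [0, 0, 0.36], "fingers": 1}]}}

```text
time: 10.75
ee_pos: [0.44, 0.1548, 0.1655]
orientation: [0.987, 0.163, -0.0, 0.0]
contact_force: [-0.5, 0.3, -2.4]
grip_width: 0.0059
```

>>> {"op": "carry_out", "data": {"plan": [{"dp": [-0.06, 0.44, 0], "delta_rot": [0, 0, 0.36], "fingers": 1}, {"dp": [-0.05, 0.44, 0], "delta_rot": [0, 0, 0.36], "fingers": 1}, {"dp": [-0.04, 0.45, 0], "delta_rot": [0, 0, 0.36], "fingers": 1}, {"dp": [-0.02, 0.45, 0], "delta_rot": [0, 0, 0.36], "fingers": 1}, {"dp": [0, 0.4, 0], "delta_rot": [0, 0, 0.36], "fingers": 1}, {"dp": [0, 0.2, 0], "delta_rot": [0, 0, 0.18], "fingers": 1}, {"dp": [0, 0.05, 0], "delta_rot": [0, 0, 0], "fingers": 1}, {"dp": [0, 0, 0], "delta_rot": [0, 0, 0], "fingers": 1}, {"dp": [0, 0, 0], "delta_rot": [0, 0, 0], "fingers": 1}, {"dp": [0, 0, 0], "delta_rot": [0, 0, 0], "fingers": 1}]}}

```text
time: 12.0
ee_pos: [0.4572, 0.0603, 0.1658]
orientation: [0.998, 0.066, -0.0, -0.0]
contact_force: [-1.1, 0.7, -3.0]
grip_width: 0.006
```

```bash
python3 - <<'E'
from meas import *
c=snap('wrist','w8');snap('scene','s8');snap('top','t8')
q,h=hull_of(c['image'],'white',(240,60,559,400))
pts=h[(h[:,1]<300)&(h[:,0]<555)]
p=get_state()['ee_pos']
for dz in (.034,.038):
    P=np.array([onz(c,u,v,p[2]+dz)[:2] for u,v in pts]); r=circ(P); print(dz,r,r[0][:2]-p[:2])
plan((.455,.058,.115),7.3,1)
a=cv2.imread('pics/w8.png'); b=cv2.imread('pics/s8.png')[130:280,240:400]
cv2.imwrite('pics/ws8.png',np.hstack([cv2.resize(a,(480,360)),cv2.resize(b,(320,360))]))
E
```

```text
0.034 (array([0.50482927, 0.08981265, 0.0515087 ]), np.float64(0.0023994133406672314)) [0.04753356 0.02960545]
0.038 (array([0.5029831 , 0.09130252, 0.0498387 ]), np.float64(0.002323722220253769)) [0.04568738 0.03109532]
now [0.4573 0.0602 0.1658] ang 7.53 tilt z [-0. -0. -1.] w 0.0058 F [-0.5 -0.6 -3.7] t 12.15
0 [-0.06  0.05  1.27] rz 0.04
```

View pics/ws8.png

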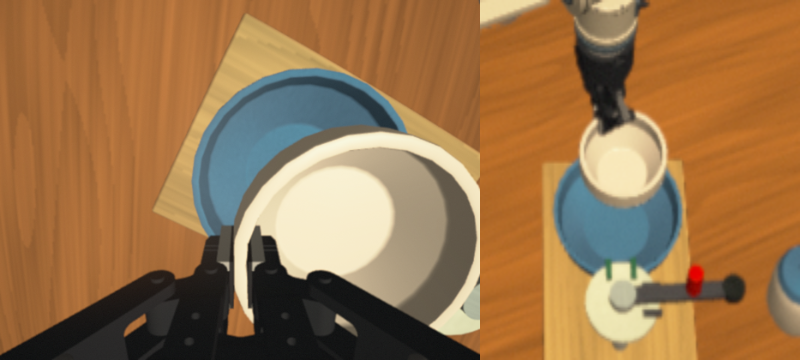

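```bash
python3 - <<'E'
from meas import *
c=load('w8'); q,h=hull_of(c['image'],'blue',(215,70,480,285)); 
pts=h[(h[:,1]<240)&(h[:,0]<440)]
# keep arc: upper-left
pts=pts[(pts[:,1]<145)|(pts[:,0]<245)]
P=np.array([onz(c,u,v,.078)[:2] for u,v in pts]); print(len(pts),circ(P))
f=lambda q:np.hypot(P[:,0]-q[0],P[:,1]-q[1])-.095
r=least_squares(f,[.51,.065],loss='soft_l1',f_scale=.002); print(r.x,np.abs(f(r.x)).mean())
E
```

```text
27 (array([0.51065985, 0.06453918, 0.09310675]), np.float64(0.00012538097725603488))
[0.5119685  0.06273079] 0.00032890767292315413
```

>>> {"op": "carry_out", "data": {"plan": [{"dp": [-0.06, 0.05, 0.1], "delta_rot": [0, 0, 0], "fingers": 1}, {"dp": [0, 0, 0.3], "delta_rot": [0, 0, 0], "fingers": 1}, {"dp": [0, 0, 0.4], "delta_rot": [0, 0, 0], "fingers": 1}, {"dp": [0, 0, 0.4], "delta_rot": [0, 0, 0], "fingers": 1}, {"dp": [0, 0, 0.4], "delta_rot": [0, 0, 0], "fingers": 1}, {"dp": [0, 0, 0.35], "delta_rot": [0, 0, 0], "fingers": 1}, {"dp": [0, 0, 0.25], "delta_rot": [0, 0, 0], "fingers": 1}, {"dp": [0, 0, 0.15], "delta_rot": [0, 0, 0], "fingers": 1}, {"dp": [0, 0, 0.05], "delta_rot": [0, 0, 0], "fingers": 1}, {"dp": [0, 0, 0], "delta_rot": [0, 0, 0], "fingers": 1}]}}

```text
time: 13.4
ee_pos: [0.4554, 0.0577, 0.07]
orientation: [0.998, 0.065, 0.0, -0.0]
contact_force: [0.6, 1.2, -3.2]
grip_width: 0.0058
```

```bash
python3 - <<'E'
from meas import *
c=snap('wrist','w9');snap('scene','s9')
plan((.455,.058,.0595),7.3,1)
a=cv2.imread('pics/w9.png'); b=cv2.imread('pics/s9.png')[150:290,240:380]
cv2.imwrite('pics/ws9.png',np.hstack([cv2.resize(a,(440,330)),cv2.resize(b,(330,330),interpolation=cv2.INTER_CUBIC)]))
E
```

```text
now [0.4555 0.0578 0.0702] ang 7.51 tilt z [ 8.e-04  1.e-04 -1.e+00] w 0.0058 F [-0.5 -0.3 -2.3] t 13.5
0 [-0.01 -0.01  0.27] rz 0.04
```

View pics/ws9.png

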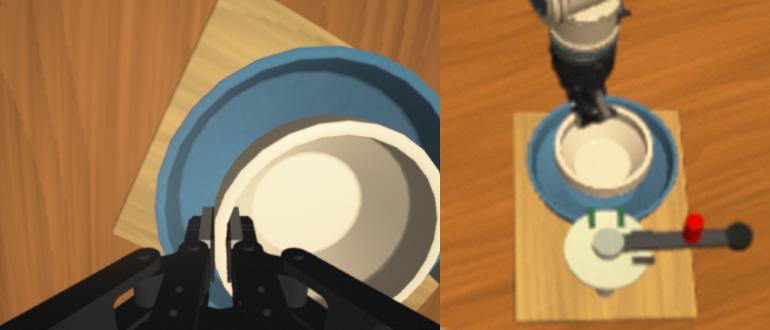

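Over the bowl, still holding 2–3 N. Now lowering slowly.

>>> {"op": "carry_out", "data": {"plan": [{"dp": [0, 0, 0.04], "delta_rot": [0, 0, 0], "fingers": 1}, {"dp": [0, 0, 0.04], "delta_rot": [0, 0, 0], "fingers": 1}, {"dp": [0, 0, 0.03], "delta_rot": [0, 0, 0], "fingers": 1}, {"dp": [0, 0, 0.03], "delta_rot": [0, 0, 0], "fingers": 1}, {"dp": [0, 0, 0.03], "delta_rot": [0, 0, 0], "fingers": 1}, {"dp": [0, 0, 0.02], "delta_rot": [0, 0, 0], "fingers": 1}, {"dp": [0, 0, 0.02], "delta_rot": [0, 0, 0], "fingers": 1}, {"dp": [0, 0, 0.01], "delta_rot": [0, 0, 0], "fingers": 1}, {"dp": [0, 0, 0], "delta_rot": [0, 0, 0], "fingers": 1}, {"dp": [0, 0, 0], "delta_rot": [0, 0, 0], "fingers": 1}]}}

```text
time: 14.75
ee_pos: [0.4552, 0.0577, 0.061]
orientation: [0.998, 0.065, 0.0, 0.0]
contact_force: [0.6, 0.8, -2.9]
grip_width: 0.0056
```

>>> {"op": "carry_out", "data": {"plan": [{"dp": [0, 0, 0.02], "delta_rot": [0, 0, 0], "fingers": 1}, {"dp": [0, 0, 0.02], "delta_rot": [0, 0, 0], "fingers": 1}, {"dp": [0, 0, 0.02], "delta_rot": [0, 0, 0], "fingers": 1}, {"dp": [0, 0, 0.01], "delta_rot": [0, 0, 0], "fingers": 1}, {"dp": [0, 0, 0], "delta_rot": [0, 0, 0], "fingers": 1}, {"dp": [0, 0, 0], "delta_rot": [0, 0, 0], "fingers": 1}, {"dp": [0, 0, 0], "delta_rot": [0, 0, 0], "fingers": 1}, {"dp": [0, 0, 0], "delta_rot": [0, 0, 0], "fingers": 1}, {"dp": [0, 0, 0], "delta_rot": [0, 0, 0], "fingers": 1}, {"dp": [0, 0, 0], "delta_rot": [0, 0, 0], "fingers": 1}]}}

```text
time: 16.0
ee_pos: [0.4549, 0.0577, 0.0587]
orientation: [0.998, 0.065, -0.0, 0.0]
contact_force: [-3.9, 0.3, 8.0]
grip_width: 0.0059
```

>>> {"op": "carry_out", "data": {"plan": [{"dp": [0, 0, -0.02], "delta_rot": [0, 0, 0], "fingers": 0.9}, {"dp": [0, 0, 0], "delta_rot": [0, 0, 0], "fingers": 0.85}, {"dp": [0, 0, 0], "delta_rot": [0, 0, 0], "fingers": 0.8}, {"dp": [0, 0, 0], "delta_rot": [0, 0, 0], "fingers": 0.8}, {"dp": [0, 0, -0.1], "delta_rot": [0, 0, 0], "fingers": 0.8}, {"dp": [0, 0, -0.3], "delta_rot": [0, 0, 0], "fingers": 0.8}, {"dp": [0, 0, -0.6], "delta_rot": [0, 0, 0], "fingers": 0.8}, {"dp": [0, 0, -0.8], "delta_rot": [0, 0, 0], "fingers": 0.8}, {"dp": [0, 0, -0.8], "delta_rot": [0, 0, 0], "fingers": 0.8}, {"dp": [0, 0, -0.4], "delta_rot": [0, 0, 0], "fingers": 0.8}]}}

```text
time: 17.25
ee_pos: [0.456, 0.0578, 0.1816]
orientation: [0.998, 0.065, 0.002, -0.0]
contact_force: [-0.4, -0.6, -0.0]
grip_width: 0.0171
```

```bash
python3 - <<'E'
from meas import *
c=snap('wrist','w10');t=snap('top','t10');s=snap('scene','s10')
plan((.4265-.0285,-.313+.02,.17),-36.3,1)
a=cv2.imread('pics/w10.png'); b=cv2.imread('pics/s10.png')[150:290,240:380]
cv2.imwrite('pics/ws10.png',np.hstack([cv2.resize(a,(440,330)),cv2.resize(b,(330,330),interpolation=cv2.INTER_CUBIC)]))
q,h=hull_of(s['image'],'blue',(265,180,348,255)); P=np.array([onz(s,u,v,.078)[:2] for u,v in h]); print('scene blue',circ(P))
E
```

```text
now [0.4558 0.0577 0.1803] ang 7.51 tilt z [ 2.8e-03  2.0e-04 -1.0e+00] w 0.0174 F [-0.1 -0.6 -0.6] t 17.4
0 [-2.58  8.5   0.26] rz 7.65
scene blue (array([0.51042575, 0.06474693, 0.09245581]), np.float64(0.0007143299701985727))
```

View pics/ws10.png

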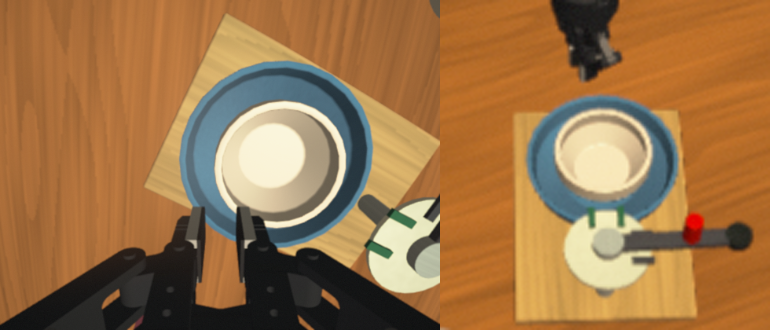

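View pics/t10.png

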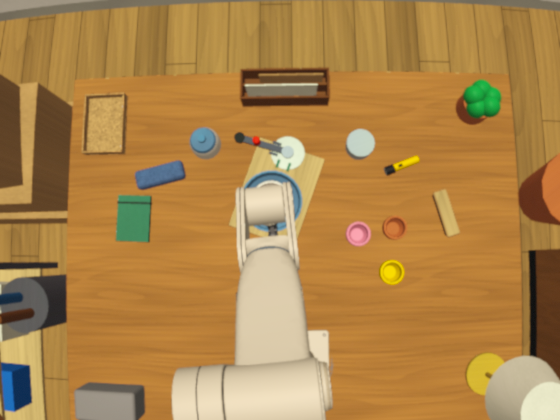

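The white cover sits upright inside the blue one in the wrist picture (centre about (357,207) full-size). Next I measure its offset from the blue cover.

```bash
python3 - <<'E'
from meas import *
for t,bw,bb in (('w10',(265,120,450,300),(220,70,480,320)),('s10',(285,190,330,240),(265,180,348,255))):
    c=load(t)
    q,h=hull_of(c['image'],'white',bw); 
    if t=='w10': h=h[h[:,1]<265]
    P=np.array([onz(c,u,v,.097)[:2] for u,v in h]); print(t,'white',h.mean(0),circ(P))
    q,h=hull_of(c['image'],'blue',bb)
    if t=='w10': h=h[h[:,1]<265]
    P=np.array([onz(c,u,v,.078)[:2] for u,v in h]); print(t,'blue',h.mean(0),circ(P))
    # white floor disc at z .016+.017+.019 and blue inner
    hsv=cv2.cvtColor(c['image'],cv2.COLOR_RGB2HSV)
E
```

```text
w10 white [359.97777778 182.64444444] (array([0.50951984, 0.06582709, 0.05985267]), np.float64(0.000540534772096094))
w10 blue [355.81632653 153.71428571] (array([0.51072224, 0.06462871, 0.09301748]), np.float64(0.00013506931348151357))
s10 white [308.07407407 216.77777778] (array([0.51406559, 0.06430336, 0.0644639 ]), np.float64(0.0019054620398878134))
s10 blue [308.33333333 216.69444444] (array([0.51042575, 0.06474693, 0.09245581]), np.float64(0.0007143299701985727))
```

```bash
python3 - <<'E'
from h import *
plan((.399,-.293,.17),-36.3,10)
E
```

```text
now [0.4558 0.0577 0.1803] ang 7.51 tilt z [ 2.8e-03  2.0e-04 -1.0e+00] w 0.0174 F [-0.1 -0.6 -0.6] t 17.4
0 [-0.26  0.85  0.03] rz 0.76
1 [-0.19  0.87  0.03] rz 0.76
2 [-0.12  0.88  0.03] rz 0.76
3 [-0.06  0.89  0.03] rz 0.76
4 [0.01 0.89 0.03] rz 0.76
5 [0.08 0.88 0.03] rz 0.76
6 [0.15 0.88 0.03] rz 0.76
7 [0.21 0.86 0.03] rz 0.76
8 [0.28 0.84 0.03] rz 0.76
9 [0.34 0.82 0.03] rz 0.76
```

>>> {"op": "carry_out", "data": {"plan": [{"dp": [-0.26, 0.85, 0.03], "delta_rot": [0, 0, 0.76], "fingers": 0.6}, {"dp": [-0.19, 0.87, 0.03], "delta_rot": [0, 0, 0.76], "fingers": 0.6}, {"dp": [-0.12, 0.88, 0.03], "delta_rot": [0, 0, 0.76], "fingers": 0.6}, {"dp": [-0.06, 0.89, 0.03], "delta_rot": [0, 0, 0.76], "fingers": 0.6}, {"dp": [0.01, 0.89, 0.03], "delta_rot": [0, 0, 0.76], "fingers": 0.6}, {"dp": [0.08, 0.88, 0.03], "delta_rot": [0, 0, 0.76], "fingers": 0.6}, {"dp": [0.15, 0.88, 0.03], "delta_rot": [0, 0, 0.76], "fingers": 0.6}, {"dp": [0.21, 0.86, 0.03], "delta_rot": [0, 0, 0.76], "fingers": 0.6}, {"dp": [0.28, 0.84, 0.03], "delta_rot": [0, 0, 0.76], "fingers": 0.6}, {"dp": [0.34, 0.82, 0.03], "delta_rot": [0, 0, 0.76], "fingers": 0.6}]}}

```text
time: 18.65
ee_pos: [0.3977, -0.2938, 0.1661]
orientation: [0.951, -0.311, -0.001, -0.0]
contact_force: [-0.8, 0.2, 0.3]
grip_width: 0.0341
```

```bash
python3 - <<'E'
from meas import *
c=snap('wrist','w11')
plan((.399,-.293,.028),-36.3,1)
b=cv2.cvtColor(load('s10')['image'],cv2.COLOR_RGB2BGR)[180:270,145:235]
a=cv2.imread('pics/w11.png')
cv2.imwrite('pics/ws11.png',np.hstack([cv2.resize(a,(440,330)),cv2.resize(b,(330,330),interpolation=cv2.INTER_CUBIC)]))
E
```

```text
now [ 0.3979 -0.2973  0.1663] ang -36.4 tilt z [-3.0e-04 -1.4e-03 -1.0e+00] w 0.0342 F [ 0.9 -2.7 -0.6] t 18.7
0 [-0.04 -0.1   3.46] rz -0.02
```

View pics/ws11.png

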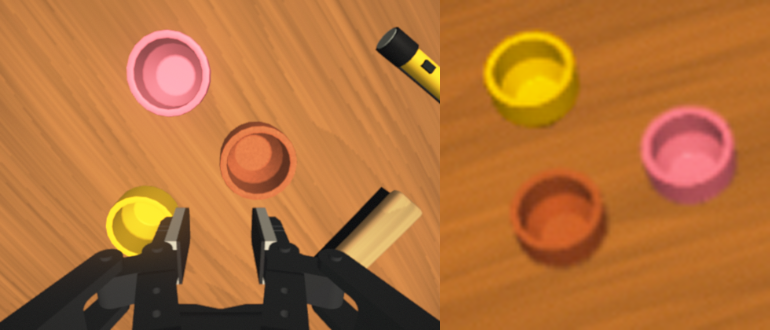

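The candidates in the wrist crop are pink (168,72), yellow (142,220) and terracotta (258,160). The brown-red one at (258,160) fits the description, and it is the same one as at (177,240) in the scene view. Yellow stands close on the near side, so I'll pinch terracotta on its free far side.

```bash
python3 - <<'E'
from meas import *
c=snap('wrist','w12')
im=c['image']; a=cv2.cvtColor(im,cv2.COLOR_RGB2LAB)[:,:,1]
m=((a>np.median(a)+9)*255).astype(np.uint8)
b=(270,145,390,262); mm=np.zeros_like(m); mm[b[1]:b[3],b[0]:b[2]]=m[b[1]:b[3],b[0]:b[2]]
cs,_=cv2.findContours(mm,cv2.RETR_EXTERNAL,cv2.CHAIN_APPROX_NONE); q=max(cs,key=cv2.contourArea)
h=cv2.convexHull(q)[:,0].astype(float); print(h.min(0),h.max(0))
P=np.array([onz(c,u,v,.066)[:2] for u,v in h]); print(circ(P))
for n,(u,v) in {'pink':(214,91),'yellow':(181,280),'brush':(480,290)}.items(): print(n,onz(c,u,v,.05))
ctr=circ(P)[0][:2]; th=np.radians(20)
g=ctr+.0335*np.array([np.cos(th),np.sin(th)]); print(g)
plan((g[0],g[1],.12),20,10)
E
```

```text
[277. 156.] [373. 250.]
(array([ 0.42667881, -0.31460181,  0.03616229]), np.float64(0.00014801642949761572))
pink [ 0.40946986 -0.20107003  0.05      ]
yellow [ 0.29033605 -0.30170904  0.05      ]
brush [ 0.49162138 -0.46394363  0.05      ]
[ 0.45815851 -0.30314414]
now [ 0.398  -0.2955  0.1662] ang -36.27 tilt z [-6.e-04 -1.e-04 -1.e+00] w 0.0341 F [ 0.3  1.3 -0.4] t 18.75
0 [ 0.13 -0.07  0.12] rz -0.98
1 [ 0.14 -0.06  0.12] rz -0.98
2 [ 0.14 -0.05  0.12] rz -0.98
3 [ 0.15 -0.03  0.12] rz -0.98
4 [ 0.15 -0.02  0.12] rz -0.98
5 [ 0.15 -0.    0.12] rz -0.98
6 [0.15 0.01 0.12] rz -0.98
7 [0.15 0.03 0.12] rz -0.98
8 [0.15 0.04 0.12] rz -0.98
9 [0.14 0.06 0.12] rz -0.98
```

>>> {"op": "carry_out", "data": {"plan": [{"dp": [0.12, -0.07, 0.12], "delta_rot": [0, 0, -0.98], "fingers": 0.6}, {"dp": [0.13, -0.06, 0.12], "delta_rot": [0, 0, -0.98], "fingers": 0.6}, {"dp": [0.14, -0.05, 0.12], "delta_rot": [0, 0, -0.98], "fingers": 0.6}, {"dp": [0.15, -0.03, 0.12], "delta_rot": [0, 0, -0.98], "fingers": 0.6}, {"dp": [0.15, -0.02, 0.12], "delta_rot": [0, 0, -0.98], "fingers": 0.6}, {"dp": [0.15, 0, 0.12], "delta_rot": [0, 0, -0.98], "fingers": 0.6}, {"dp": [0.15, 0.01, 0.12], "delta_rot": [0, 0, -0.98], "fingers": 0.6}, {"dp": [0.15, 0.03, 0.12], "delta_rot": [0, 0, -0.98], "fingers": 0.6}, {"dp": [0.15, 0.04, 0.12], "delta_rot": [0, 0, -0.98], "fingers": 0.6}, {"dp": [0.14, 0.06, 0.12], "delta_rot": [0, 0, -0.98], "fingers": 0.6}]}}

```text
time: 20.0
ee_pos: [0.4577, -0.299, 0.118]
orientation: [0.984, 0.177, -0.001, -0.001]
contact_force: [0.0, -0.2, 0.7]
grip_width: 0.0343
```

```bash
python3 - <<'E'
from meas import *
plan((.4575,-.3033,.028),20,1)
c=snap('wrist','w13')
plan((.4575,-.3033,.028),20,1)
E
```

```text
now [ 0.4577 -0.299   0.118 ] ang 20.36 tilt z [-0.0015  0.0012 -1.    ] w 0.0343 F [ 0.  -0.2  0.7] t 20.0
0 [-0.04  0.1   2.25] rz 0.06
now [ 0.4582 -0.299   0.1176] ang 20.58 tilt z [-0.0014  0.0013 -1.    ] w 0.034 F [ 0.7  1.  -0.6] t 20.05
0 [-0.05  0.09  2.24] rz 0.1
```

View pics/w13.png

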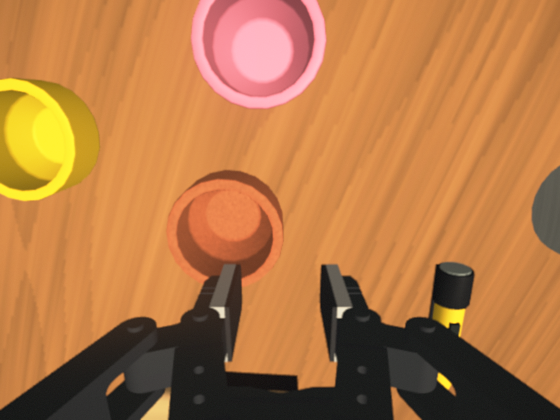

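>>> {"op": "carry_out", "data": {"plan": [{"dp": [-0.04, 0.1, 0.3], "delta_rot": [0, 0, 0.08], "fingers": 0.6}, {"dp": [0, 0, 0.4], "delta_rot": [0, 0, 0], "fingers": 0.6}, {"dp": [0, 0, 0.4], "delta_rot": [0, 0, 0], "fingers": 0.6}, {"dp": [0, 0, 0.4], "delta_rot": [0, 0, 0], "fingers": 0.6}, {"dp": [0, 0, 0.35], "delta_rot": [0, 0, 0], "fingers": 0.65}, {"dp": [0, 0, 0.2], "delta_rot": [0, 0, 0], "fingers": 0.65}, {"dp": [0, 0, 0.15], "delta_rot": [0, 0, 0], "fingers": 0.65}, {"dp": [0, 0, 0.05], "delta_rot": [0, 0, 0], "fingers": 0.65}, {"dp": [0, 0, 0], "delta_rot": [0, 0, 0], "fingers": 0.7}, {"dp": [0, 0, 0], "delta_rot": [0, 0, 0], "fingers": 0.75}]}}

```text
time: 21.3
ee_pos: [0.4581, -0.3046, 0.0294]
orientation: [0.985, 0.171, 0.0, 0.0]
contact_force: [0.0, -0.6, -0.3]
grip_width: 0.0211
```

```bash
python3 - <<'E'
from meas import *
c=snap('wrist','w14')
plan((.4575,-.3033,.028),20,1)
E
```

```text
now [ 0.4581 -0.3047  0.0294] ang 19.65 tilt z [ 6.e-04 -5.e-04 -1.e+00] w 0.0207 F [-0.5  0.2  1. ] t 21.35
0 [-0.   -0.04  0.04] rz -0.06
```

View pics/w14.png

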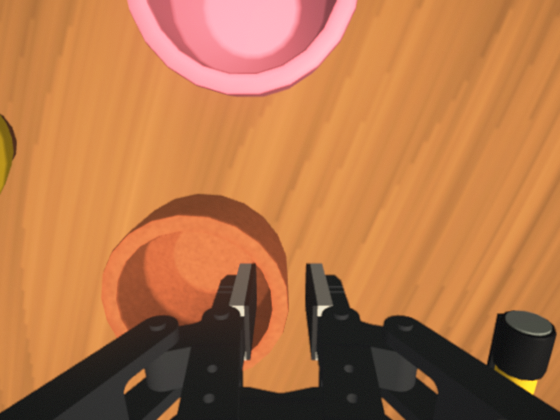

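>>> {"op": "carry_out", "data": {"plan": [{"dp": [-0.02, -0.04, 0.03], "delta_rot": [0, 0, 0], "fingers": 0.8}, {"dp": [0, 0, 0], "delta_rot": [0, 0, 0], "fingers": 0.85}, {"dp": [0, 0, 0], "delta_rot": [0, 0, 0], "fingers": 0.9}, {"dp": [0, 0, 0], "delta_rot": [0, 0, 0], "fingers": 0.95}, {"dp": [0, 0, 0], "delta_rot": [0, 0, 0], "fingers": 1}, {"dp": [0, 0, 0], "delta_rot": [0, 0, 0], "fingers": 1}, {"dp": [0, 0, -0.05], "delta_rot": [0, 0, 0], "fingers": 1}, {"dp": [0, 0, -0.15], "delta_rot": [0, 0, 0], "fingers": 1}, {"dp": [0, 0, -0.15], "delta_rot": [0, 0, 0], "fingers": 1}, {"dp": [0, 0, -0.05], "delta_rot": [0, 0, 0], "fingers": 1}]}}

```text
time: 22.6
ee_pos: [0.4568, -0.3035, 0.0444]
orientation: [0.985, 0.171, 0.0, 0.0]
contact_force: [-0.5, -0.2, -1.4]
grip_width: 0.0075
```

```bash
python3 - <<'E'
from meas import *
c=snap('wrist','w15');snap('scene','s15')
plan((.517,.098,.165),80,20)
b=cv2.imread('pics/s15.png')[170:270,135:235]
a=cv2.imread('pics/w15.png')
cv2.imwrite('pics/ws15.png',np.hstack([cv2.resize(a,(440,330)),cv2.resize(b,(330,330),interpolation=cv2.INTER_CUBIC)]))
E
```

```text
now [ 0.4568 -0.3034  0.0442] ang 19.65 tilt z [ 6.e-04 -4.e-04 -1.e+00] w 0.0074 F [-0.9 -0.2 -2.8] t 22.7
0 [ 0.24 -0.45 -0.15] rz -0.53
1 [ 0.26 -0.43 -0.15] rz -0.53
2 [ 0.29 -0.42 -0.15] rz -0.53
3 [ 0.31 -0.4  -0.15] rz -0.53
4 [ 0.33 -0.39 -0.15] rz -0.53
5 [ 0.35 -0.37 -0.15] rz -0.53
6 [ 0.37 -0.35 -0.15] rz -0.53
7 [ 0.38 -0.33 -0.15] rz -0.53
8 [ 0.4  -0.31 -0.15] rz -0.53
9 [ 0.42 -0.29 -0.15] rz -0.53
10 [ 0.43 -0.27 -0.15] rz -0.53
11 [ 0.45 -0.24 -0.15] rz -0.53
12 [ 0.46 -0.22 -0.15] rz -0.53
13 [ 0.47 -0.19 -0.15] rz -0.53
14 [ 0.48 -0.17 -0.15] rz -0.53
15 [ 0.49 -0.14 -0.15] rz -0.53
16 [ 0.49 -0.12 -0.15] rz -0.53
17 [ 0.5  -0.09 -0.15] rz -0.53
18 [ 0.5  -0.07 -0.15] rz -0.53
19 [ 0.51 -0.04 -0.15] rz -0.53
```

View pics/ws15.png

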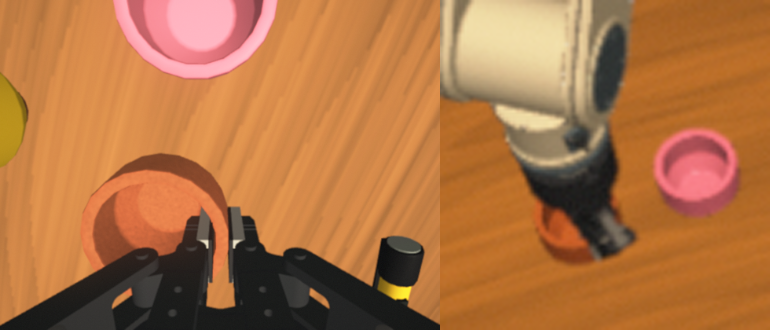

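>>> {"op": "carry_out", "data": {"plan": [{"dp": [0, 0, -0.3], "delta_rot": [0, 0, 0], "fingers": 1}, {"dp": [0.12, -0.22, -0.5], "delta_rot": [0, 0, -0.26], "fingers": 1}, {"dp": [0.25, -0.44, -0.5], "delta_rot": [0, 0, -0.53], "fingers": 1}, {"dp": [0.28, -0.42, -0.5], "delta_rot": [0, 0, -0.53], "fingers": 1}, {"dp": [0.3, -0.41, -0.5], "delta_rot": [0, 0, -0.53], "fingers": 1}, {"dp": [0.32, -0.4, -0.4], "delta_rot": [0, 0, -0.53], "fingers": 1}, {"dp": [0.34, -0.38, -0.2], "delta_rot": [0, 0, -0.53], "fingers": 1}, {"dp": [0.36, -0.36, -0.1], "delta_rot": [0, 0, -0.53], "fingers": 1}, {"dp": [0.38, -0.34, 0], "delta_rot": [0, 0, -0.53], "fingers": 1}, {"dp": [0.39, -0.32, 0], "delta_rot": [0, 0, -0.53], "fingers": 1}]}}

```text
time: 23.95
ee_pos: [0.4828, -0.1316, 0.1643]
orientation: [0.922, 0.387, 0.0, 0.0]
contact_force: [0.7, 0.0, -1.5]
grip_width: 0.0076
```

```bash
python3 - <<'E'
from meas import *
plan((.517,.098,.165),80,11)
E
```

```text
now [ 0.4828 -0.1316  0.1643] ang 45.59 tilt z [ 3.e-04 -0.e+00 -1.e+00] w 0.0076 F [ 0.7  0.  -1.5] t 23.95
0 [ 0.43 -0.31 -0.  ] rz -0.55
1 [ 0.44 -0.29 -0.  ] rz -0.55
2 [ 0.46 -0.26 -0.  ] rz -0.55
3 [ 0.47 -0.24 -0.  ] rz -0.55
4 [ 0.48 -0.21 -0.  ] rz -0.55
5 [ 0.49 -0.18 -0.  ] rz -0.55
6 [ 0.5  -0.16 -0.  ] rz -0.55
7 [ 0.51 -0.13 -0.  ] rz -0.55
8 [ 0.52 -0.1  -0.  ] rz -0.55
9 [ 0.52 -0.07 -0.  ] rz -0.55
10 [ 0.53 -0.04 -0.  ] rz -0.55
```

>>> {"op": "carry_out", "data": {"plan": [{"dp": [0.43, -0.31, 0], "delta_rot": [0, 0, -0.55], "fingers": 1}, {"dp": [0.44, -0.29, 0], "delta_rot": [0, 0, -0.55], "fingers": 1}, {"dp": [0.46, -0.26, 0], "delta_rot": [0, 0, -0.55], "fingers": 1}, {"dp": [0.47, -0.24, 0], "delta_rot": [0, 0, -0.55], "fingers": 1}, {"dp": [0.48, -0.21, 0], "delta_rot": [0, 0, -0.55], "fingers": 1}, {"dp": [0.49, -0.18, 0], "delta_rot": [0, 0, -0.55], "fingers": 1}, {"dp": [0.5, -0.16, 0], "delta_rot": [0, 0, -0.55], "fingers": 1}, {"dp": [0.5, -0.13, 0], "delta_rot": [0, 0, -0.55], "fingers": 1}, {"dp": [0.5, -0.1, 0], "delta_rot": [0, 0, -0.55], "fingers": 1}, {"dp": [0.4, -0.07, 0], "delta_rot": [0, 0, -0.55], "fingers": 1}]}}

```text
time: 25.2
ee_pos: [0.5116, 0.0711, 0.1642]
orientation: [0.782, 0.623, 0.0, 0.0]
contact_force: [0.2, 0.4, -1.4]
grip_width: 0.0072
```

>>> {"op": "carry_out", "data": {"plan": [{"dp": [0.4, -0.03, 0], "delta_rot": [0, 0, -0.4], "fingers": 1}, {"dp": [0.2, -0.02, 0], "delta_rot": [0, 0, -0.15], "fingers": 1}, {"dp": [0.05, 0, 0], "delta_rot": [0, 0, 0], "fingers": 1}, {"dp": [0, 0, 0], "delta_rot": [0, 0, 0], "fingers": 1}, {"dp": [0, 0, 0], "delta_rot": [0, 0, 0], "fingers": 1}, {"dp": [0, 0, 0], "delta_rot": [0, 0, 0], "fingers": 1}, {"dp": [0, 0, 0], "delta_rot": [0, 0, 0], "fingers": 1}, {"dp": [0, 0, 0], "delta_rot": [0, 0, 0], "fingers": 1}, {"dp": [0, 0, 0], "delta_rot": [0, 0, 0], "fingers": 1}, {"dp": [0, 0, 0], "delta_rot": [0, 0, 0], "fingers": 1}]}}

```text
time: 26.45
ee_pos: [0.5151, 0.0958, 0.1638]
orientation: [0.765, 0.643, -0.0, -0.0]
contact_force: [-0.6, -0.6, -2.6]
grip_width: 0.0076
```

```bash
python3 - <<'E'
from meas import *
c=snap('wrist','w16');snap('scene','s16')
plan((.5156,.0985,.08),80,1)
b=cv2.imread('pics/s16.png')[130:290,230:390]
a=cv2.imread('pics/w16.png')
cv2.imwrite('pics/ws16.png',np.hstack([cv2.resize(a,(440,330)),cv2.resize(b,(330,330),interpolation=cv2.INTER_CUBIC)]))
E
```

```text
now [0.5152 0.0958 0.1638] ang 80.1 tilt z [ 0.  0. -1.] w 0.0075 F [-0.8  0.1 -1.6] t 26.55
0 [ 0.07 -0.    2.1 ] rz 0.02
```

View pics/ws16.png

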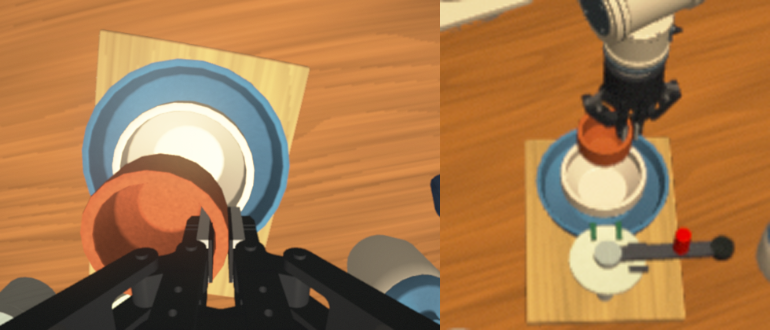

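>>> {"op": "carry_out", "data": {"plan": [{"dp": [0.055, 0, 0.1], "delta_rot": [0, 0, 0], "fingers": 1}, {"dp": [0, 0, 0.2], "delta_rot": [0, 0, 0], "fingers": 1}, {"dp": [0, 0, 0.3], "delta_rot": [0, 0, 0], "fingers": 1}, {"dp": [0, 0, 0.3], "delta_rot": [0, 0, 0], "fingers": 1}, {"dp": [0, 0, 0.3], "delta_rot": [0, 0, 0], "fingers": 1}, {"dp": [0, 0, 0.3], "delta_rot": [0, 0, 0], "fingers": 1}, {"dp": [0, 0, 0.2], "delta_rot": [0, 0, 0], "fingers": 1}, {"dp": [0, 0, 0.1], "delta_rot": [0, 0, 0], "fingers": 1}, {"dp": [0, 0, 0.04], "delta_rot": [0, 0, 0], "fingers": 1}, {"dp": [0, 0, 0], "delta_rot": [0, 0, 0], "fingers": 1}]}}

```text
time: 27.8
ee_pos: [0.5157, 0.098, 0.0904]
orientation: [0.765, 0.643, 0.0, 0.0]
contact_force: [-0.7, 0.2, -1.6]
grip_width: 0.0072
```

```bash
python3 - <<'E'
from meas import *
c=snap('wrist','w17');snap('scene','s17')
plan((.5155,.098,.08),80,1)
b=cv2.imread('pics/s17.png')[150:290,240:380]
a=cv2.imread('pics/w17.png')
cv2.imwrite('pics/ws17.png',np.hstack([cv2.resize(a,(440,330)),cv2.resize(b,(330,330),interpolation=cv2.INTER_CUBIC)]))
E
```

```text
now [0.5158 0.098  0.0906] ang 80.1 tilt z [ 7.e-04  1.e-04 -1.e+00] w 0.0072 F [ 0.4 -0.3 -0.9] t 27.9
0 [-0.   -0.01  0.26] rz 0.02
```

View pics/ws17.png

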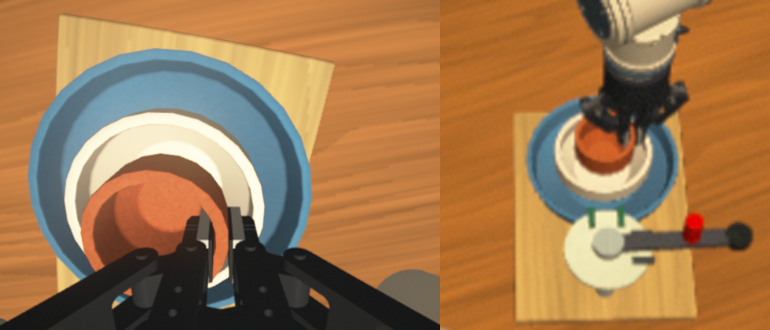

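Terracotta is inside the white mouth, about 10 mm above its seat. Now lowering slowly.

>>> {"op": "carry_out", "data": {"plan": [{"dp": [0, 0, 0.04], "delta_rot": [0, 0, 0], "fingers": 1}, {"dp": [0, 0, 0.04], "delta_rot": [0, 0, 0], "fingers": 1}, {"dp": [0, 0, 0.04], "delta_rot": [0, 0, 0], "fingers": 1}, {"dp": [0, 0, 0.04], "delta_rot": [0, 0, 0], "fingers": 1}, {"dp": [0, 0, 0.03], "delta_rot": [0, 0, 0], "fingers": 1}, {"dp": [0, 0, 0.02], "delta_rot": [0, 0, 0], "fingers": 1}, {"dp": [0, 0, 0.01], "delta_rot": [0, 0, 0], "fingers": 1}, {"dp": [0, 0, 0], "delta_rot": [0, 0, 0], "fingers": 1}, {"dp": [0, 0, 0], "delta_rot": [0, 0, 0], "fingers": 1}, {"dp": [0, 0, 0], "delta_rot": [0, 0, 0], "fingers": 1}]}}

```text
time: 29.15
ee_pos: [0.5155, 0.098, 0.0815]
orientation: [0.765, 0.643, 0.0, 0.0]
contact_force: [-0.5, 0.2, -2.2]
grip_width: 0.0073
```

>>> {"op": "carry_out", "data": {"plan": [{"dp": [0, 0, 0.02], "delta_rot": [0, 0, 0], "fingers": 1}, {"dp": [0, 0, 0.02], "delta_rot": [0, 0, 0], "fingers": 1}, {"dp": [0, 0, 0], "delta_rot": [0, 0, 0], "fingers": 1}, {"dp": [0, 0, 0], "delta_rot": [0, 0, 0], "fingers": 1}, {"dp": [0, 0, 0], "delta_rot": [0, 0, 0], "fingers": 1}, {"dp": [0, 0, 0], "delta_rot": [0, 0, 0], "fingers": 1}, {"dp": [0, 0, 0], "delta_rot": [0, 0, 0], "fingers": 1}, {"dp": [0, 0, 0], "delta_rot": [0, 0, 0], "fingers": 1}, {"dp": [0, 0, 0], "delta_rot": [0, 0, 0], "fingers": 1}, {"dp": [0, 0, 0], "delta_rot": [0, 0, 0], "fingers": 1}]}}

```text
time: 30.4
ee_pos: [0.5158, 0.0981, 0.08]
orientation: [0.766, 0.643, 0.0, 0.0]
contact_force: [0.2, 1.8, 4.8]
grip_width: 0.0074
```

>>> {"op": "carry_out", "data": {"plan": [{"dp": [0, 0, 0], "delta_rot": [0, 0, 0], "fingers": 0.9}, {"dp": [0, 0, 0], "delta_rot": [0, 0, 0], "fingers": 0.85}, {"dp": [0, 0, 0], "delta_rot": [0, 0, 0], "fingers": 0.8}, {"dp": [0, 0, 0], "delta_rot": [0, 0, 0], "fingers": 0.8}, {"dp": [0, 0, -0.1], "delta_rot": [0, 0, 0], "fingers": 0.8}, {"dp": [0, 0, -0.3], "delta_rot": [0, 0, 0], "fingers": 0.8}, {"dp": [0, 0, -0.6], "delta_rot": [0, 0, 0], "fingers": 0.8}, {"dp": [0, 0, -0.8], "delta_rot": [0, 0, 0], "fingers": 0.8}, {"dp": [0, 0, -0.6], "delta_rot": [0, 0, 0], "fingers": 0.8}, {"dp": [0, 0, -0.3], "delta_rot": [0, 0, 0], "fingers": 0.8}]}}

```text
time: 31.65
ee_pos: [0.5163, 0.0981, 0.1899]
orientation: [0.765, 0.643, 0.001, 0.001]
contact_force: [0.9, 0.1, -0.9]
grip_width: 0.0167
```

```bash
python3 - <<'E'
from meas import *
c=snap('wrist','w18');s=snap('scene','s18')
plan((.5155,.098,.08),80,1)
b=cv2.imread('pics/s18.png')[150:290,240:380]
a=cv2.imread('pics/w18.png')
cv2.imwrite('pics/ws18.png',np.hstack([cv2.resize(a,(440,330)),cv2.resize(b,(330,330),interpolation=cv2.INTER_CUBIC)]))
E
```

```text
now [0.5163 0.0981 0.1894] ang 80.1 tilt z [ 2.9e-03  5.0e-04 -1.0e+00] w 0.0171 F [ 0.3 -1.5 -0.3] t 31.75
0 [-0.01 -0.02  2.73] rz 0.02
```

View pics/ws18.png

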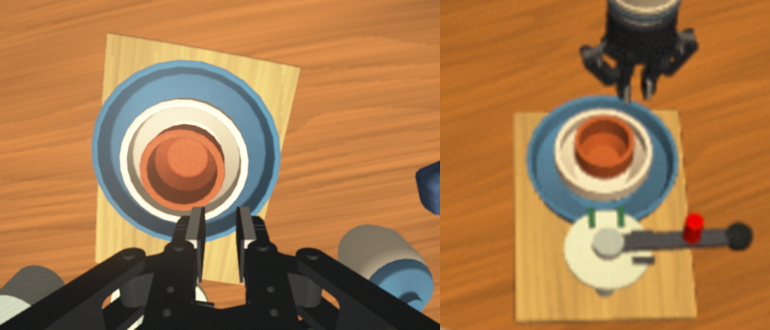

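```bash
python3 - <<'E'
from meas import *
def fit(c,m,b,z,rowmax=999,rad=None):
    mm=np.zeros_like(m); mm[b[1]:b[3],b[0]:b[2]]=m[b[1]:b[3],b[0]:b[2]]
    cs,_=cv2.findContours(mm,cv2.RETR_EXTERNAL,cv2.CHAIN_APPROX_NONE); q=max(cs,key=cv2.contourArea)
    h=cv2.convexHull(q)[:,0].astype(float); h=h[h[:,1]<rowmax]
    P=np.array([onz(c,u,v,z)[:2] for u,v in h]); r,e=circ(P); return r.round(4),round(e,5),h.min(0),h.max(0)
for t,B in (('w18',dict(t=(165,150,295,272),w=(140,115,325,300),b=(110,70,370,320),rm=262)),('s18',dict(t=(290,195,325,230),w=(288,192,328,240),b=(265,180,348,255),rm=999))):
    c=load(t); im=c['image']; a=cv2.cvtColor(im,cv2.COLOR_RGB2LAB); h=cv2.cvtColor(im,cv2.COLOR_RGB2HSV)
    print(t,'terra',fit(c,((a[:,:,1]>a[250 if t[0]=='s' else 100,320 if t[0]=='s' else 450,1]+9)*255).astype(np.uint8),B['t'],.118,B['rm']))
    print(t,'white',fit(c,cv2.inRange(h,np.array((0,0,150)),np.array((60,90,255))),B['w'],.097,B['rm']))
    print(t,'blue',fit(c,mask(im,'blue'),B['b'],.078,B['rm']))
E
```

```text
w18 terra (array([0.5096, 0.0664, 0.0356]), np.float64(0.00012), array([179., 165.]), array([284., 261.]))
w18 white (array([0.5099, 0.0652, 0.0597]), np.float64(0.00011), array([152., 125.]), array([316., 260.]))
w18 blue (array([0.5107, 0.0645, 0.093 ]), np.float64(0.00013), array([117.,  77.]), array([356., 256.]))
s18 terra (array([0.5154, 0.0644, 0.042 ]), np.float64(0.00257), array([297., 199.]), array([322., 225.]))
s18 white (array([0.5128, 0.0664, 0.0629]), np.float64(0.00186), array([288., 196.]), array([327., 234.]))
s18 blue (array([0.5104, 0.0649, 0.0924]), np.float64(0.0008), array([277., 191.]), array([340., 243.]))
```

The stack is concentric within about 1.5 mm and all rims fit their true radii. Next, go over the knob.

```bash
python3 - <<'E'
from meas import *
plan((.682,.103,.195),30,10)
E
```

```text
now [0.5163 0.0981 0.1894] ang 80.1 tilt z [ 2.9e-03  5.0e-04 -1.0e+00] w 0.0171 F [ 0.3 -1.5 -0.3] t 31.75
0 [ 0.08  0.41 -0.01] rz 0.87
1 [ 0.12  0.4  -0.01] rz 0.87
2 [ 0.15  0.39 -0.01] rz 0.87
3 [ 0.19  0.37 -0.01] rz 0.87
4 [ 0.22  0.35 -0.01] rz 0.87
5 [ 0.25  0.33 -0.01] rz 0.87
6 [ 0.28  0.31 -0.01] rz 0.87
7 [ 0.3   0.28 -0.01] rz 0.87
8 [ 0.32  0.26 -0.01] rz 0.87
9 [ 0.35  0.23 -0.01] rz 0.87
```

>>> {"op": "carry_out", "data": {"plan": [{"dp": [0.08, 0.41, -0.02], "delta_rot": [0, 0, 0.87], "fingers": 0.4}, {"dp": [0.12, 0.4, -0.02], "delta_rot": [0, 0, 0.87], "fingers": 0.4}, {"dp": [0.15, 0.39, -0.02], "delta_rot": [0, 0, 0.87], "fingers": 0.4}, {"dp": [0.19, 0.37, -0.02], "delta_rot": [0, 0, 0.87], "fingers": 0.4}, {"dp": [0.22, 0.35, -0.02], "delta_rot": [0, 0, 0.87], "fingers": 0.4}, {"dp": [0.25, 0.33, -0.02], "delta_rot": [0, 0, 0.87], "fingers": 0.4}, {"dp": [0.28, 0.31, -0.01], "delta_rot": [0, 0, 0.87], "fingers": 0.4}, {"dp": [0.3, 0.28, -0.01], "delta_rot": [0, 0, 0.87], "fingers": 0.4}, {"dp": [0.32, 0.26, 0], "delta_rot": [0, 0, 0.87], "fingers": 0.4}, {"dp": [0.35, 0.23, 0], "delta_rot": [0, 0, 0.87], "fingers": 0.4}]}}

```text
time: 33.0
ee_pos: [0.6814, 0.1033, 0.1917]
orientation: [0.966, 0.26, -0.001, -0.0]
contact_force: [-0.1, 0.0, -0.1]
grip_width: 0.0515
```

```bash
python3 - <<'E'
from meas import *
c=snap('wrist','w19')
plan((.682,.103,.13),30,1)
E
```

```text
now [0.6834 0.1033 0.192 ] ang 29.89 tilt z [-2.e-04 -1.e-04 -1.e+00] w 0.0512 F [ 0.9 -0.4  0.1] t 33.05
0 [-0.03 -0.01  1.55] rz -0.02
```

View pics/w19.png

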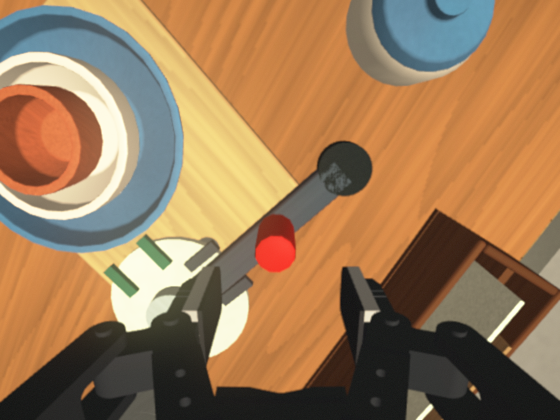

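```bash
python3 - <<'E'
from meas import *
c=load('w19'); h=cv2.cvtColor(c['image'],cv2.COLOR_RGB2HSV)
m=cv2.inRange(h,np.array((0,200,90)),np.array((8,255,255)))|cv2.inRange(h,np.array((172,200,90)),np.array((180,255,255)))
mm=np.zeros_like(m); mm[205:285,245:310]=m[205:285,245:310]
cs,_=cv2.findContours(mm,cv2.RETR_EXTERNAL,cv2.CHAIN_APPROX_NONE); q=max(cs,key=cv2.contourArea)[:,0].astype(float)
hh=cv2.convexHull(q.astype(np.int32))[:,0].astype(float); print(hh.min(0),hh.max(0))
low=hh[hh[:,1]>250]; P=np.array([onz(c,u,v,.18)[:2] for u,v in low]); print('top circle',circ(P))
f=lambda s:np.hypot(P[:,0]-s[0],P[:,1]-s[1])-.011
print(least_squares(f,P.mean(0)).x)
up=hh[hh[:,1]<225]; P=np.array([onz(c,u,v,.14)[:2] for u,v in up]); 
print('base',least_squares(f,P.mean(0)).x, least_squares(f,P.mean(0)-[.01,0]).x)
piv=np.array([.650,.0125]); print(piv)
# green cheeks
g=cv2.inRange(h,np.array((60,60,20)),np.array((90,255,140)))
gg=np.zeros_like(g); gg[225:305,95:180]=g[225:305,95:180]
n,l,st,ce=cv2.connectedComponentsWithStats(gg)
for i in range(1,n):
    if st[i,4]>40: print('green',ce[i],st[i,4],onz(c,*ce[i],.127))
E
```

```text
[256. 218.] [294. 271.]
top circle (array([0.67853771, 0.10352097, 0.00987215]), np.float64(7.94841210850793e-05))
[0.67772129 0.10479929]
base [0.68048004 0.12249702] [0.68048004 0.12249702]
[0.65   0.0125]
```

>>> {"op": "carry_out", "data": {"plan": [{"dp": [-0.07, -0.04, 0.1], "delta_rot": [0, 0, 0], "fingers": 0.4}, {"dp": [0, 0, 0.3], "delta_rot": [0, 0, 0], "fingers": 0.4}, {"dp": [0, 0, 0.4], "delta_rot": [0, 0, 0], "fingers": 0.4}, {"dp": [0, 0, 0.4], "delta_rot": [0, 0, 0], "fingers": 0.4}, {"dp": [0, 0, 0.25], "delta_rot": [0, 0, 0], "fingers": 0.4}, {"dp": [0, 0, 0.1], "delta_rot": [0, 0, 0], "fingers": 0.4}, {"dp": [0, 0, 0], "delta_rot": [0, 0, 0], "fingers": 0.5}, {"dp": [0, 0, 0], "delta_rot": [0, 0, 0], "fingers": 0.55}, {"dp": [0, 0, 0], "delta_rot": [0, 0, 0], "fingers": 0.6}, {"dp": [0, 0, 0], "delta_rot": [0, 0, 0], "fingers": 0.6}]}}

```text
time: 34.3
ee_pos: [0.6786, 0.1034, 0.1318]
orientation: [0.965, 0.261, 0.0, 0.0]
contact_force: [0.3, -0.2, -0.5]
grip_width: 0.0343
```

```bash
python3 - <<'E'
from meas import *
c=snap('wrist','w20')
plan((.679,.103,.13),30,1)
E
```

```text
now [0.6786 0.1033 0.1317] ang 30.26 tilt z [ 4.e-04  0.e+00 -1.e+00] w 0.0341 F [-0.8  0.3  0.6] t 34.35
0 [0.01 0.01 0.04] rz 0.04
```

View pics/w20.png

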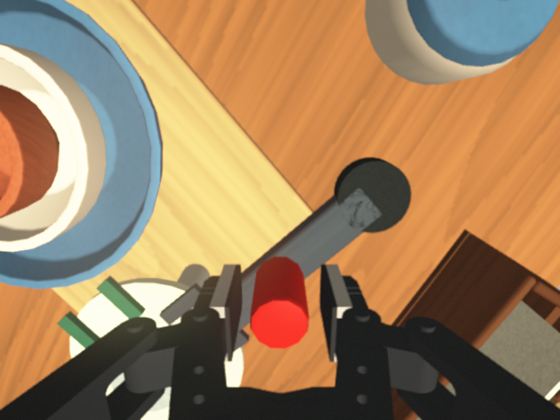

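The red knob (279,300) lies midway between the jaws (240 and 322). I'll grip it and start the swing.

>>> {"op": "carry_out", "data": {"plan": [{"dp": [0, 0, 0], "delta_rot": [0, 0, 0], "fingers": 0.7}, {"dp": [0, 0, 0], "delta_rot": [0, 0, 0], "fingers": 0.75}, {"dp": [0, 0, 0], "delta_rot": [0, 0, 0], "fingers": 0.8}, {"dp": [0, 0, 0], "delta_rot": [0, 0, 0], "fingers": 0.8}, {"dp": [-0.08, -0.085, 0], "delta_rot": [0, 0, -0.49], "fingers": 0.8}, {"dp": [-0.08, -0.085, 0], "delta_rot": [0, 0, -0.49], "fingers": 0.8}, {"dp": [-0.16, -0.169, 0], "delta_rot": [0, 0, -0.98], "fingers": 0.8}, {"dp": [-0.16, -0.169, 0], "delta_rot": [0, 0, -0.98], "fingers": 0.8}, {"dp": [-0.08, -0.085, 0], "delta_rot": [0, 0, -0.49], "fingers": 0.8}, {"dp": [0, 0, 0], "delta_rot": [0, 0, 0], "fingers": 0.8}]}}

```text
time: 35.6
ee_pos: [0.6463, 0.1076, 0.1317]
orientation: [0.907, 0.422, -0.0, 0.0]
contact_force: [-1.7, -5.7, 5.0]
grip_width: 0.0205
```

```bash
python3 - <<'E'
from meas import *
c=snap('wrist','w21')
plan((.679,.103,.13),30,1); s=get_state(); print(s['ft_torque'],np.hypot(s['ee_pos'][0]-.65,s['ee_pos'][1]-.0125),np.degrees(np.arctan2(s['ee_pos'][1]-.0125,s['ee_pos'][0]-.65)))
E
```

```text
now [0.6464 0.1076 0.1317] ang 49.85 tilt z [ 1.e-04 -8.e-04 -1.e+00] w 0.0209 F [-1.5 -5.5  4.5] t 35.65
0 [0.44 0.7  0.04] rz 3.46
[-0.8268226  0.2539116 -0.0086799] 0.09520928687560558 92.15803525663938
```

View pics/w21.png

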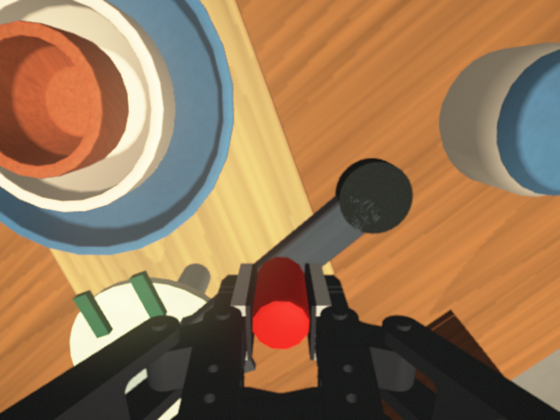

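>>> {"op": "carry_out", "data": {"plan": [{"dp": [-0.08, -0.085, 0], "delta_rot": [0, 0, -0.49], "fingers": 0.8}, {"dp": [-0.16, -0.169, 0], "delta_rot": [0, 0, -0.98], "fingers": 0.8}, {"dp": [-0.16, -0.169, 0], "delta_rot": [0, 0, -0.98], "fingers": 0.8}, {"dp": [-0.16, -0.169, 0], "delta_rot": [0, 0, -0.98], "fingers": 0.8}, {"dp": [-0.16, -0.169, 0], "delta_rot": [0, 0, -0.98], "fingers": 0.8}, {"dp": [-0.16, -0.169, 0], "delta_rot": [0, 0, -0.98], "fingers": 0.8}, {"dp": [-0.16, -0.169, 0], "delta_rot": [0, 0, -0.98], "fingers": 0.8}, {"dp": [-0.08, -0.085, 0], "delta_rot": [0, 0, -0.49], "fingers": 0.8}, {"dp": [0, 0, 0], "delta_rot": [0, 0, 0], "fingers": 0.8}, {"dp": [0, 0, 0], "delta_rot": [0, 0, 0], "fingers": 0.8}]}}

```text
time: 36.9
ee_pos: [0.5874, 0.0848, 0.1317]
orientation: [0.713, 0.702, 0.0, 0.001]
contact_force: [1.5, -9.5, 1.5]
grip_width: 0.0206
```

```bash
python3 - <<'E'
from meas import *
c=snap('wrist','w22')
plan((.562,.046,.13),120,1); s=get_state(); print(s['ft_torque'],np.hypot(s['ee_pos'][0]-.65,s['ee_pos'][1]-.0125),np.degrees(np.arctan2(s['ee_pos'][1]-.0125,s['ee_pos'][0]-.65)))
E
```

```text
now [0.5874 0.0848 0.1317] ang 89.1 tilt z [ 0.0017 -0.0014 -1.    ] w 0.0203 F [ 1.7 -9.2  3. ] t 36.95
0 [-0.98 -0.62  0.04] rz -5.39
[-1.37107138 -0.2096761  -0.28660493] 0.09563403625812586 130.86673768425567
```

View pics/w22.png

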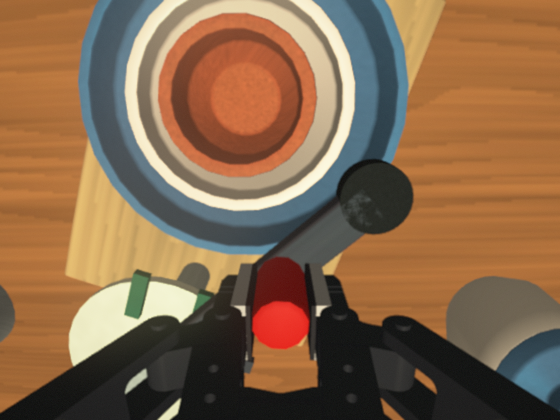

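>>> {"op": "carry_out", "data": {"plan": [{"dp": [-0.08, -0.085, 0], "delta_rot": [0, 0, -0.49], "fingers": 0.8}, {"dp": [-0.16, -0.169, 0], "delta_rot": [0, 0, -0.98], "fingers": 0.8}, {"dp": [-0.16, -0.169, 0], "delta_rot": [0, 0, -0.98], "fingers": 0.8}, {"dp": [-0.16, -0.169, 0], "delta_rot": [0, 0, -0.98], "fingers": 0.8}, {"dp": [-0.16, -0.169, 0], "delta_rot": [0, 0, -0.98], "fingers": 0.8}, {"dp": [-0.08, -0.085, 0], "delta_rot": [0, 0, -0.49], "fingers": 0.8}, {"dp": [0, 0, 0], "delta_rot": [0, 0, 0], "fingers": 0.8}, {"dp": [0, 0, 0], "delta_rot": [0, 0, 0], "fingers": 0.8}, {"dp": [0, 0, 0], "delta_rot": [0, 0, 0], "fingers": 0.8}, {"dp": [0, 0, 0], "delta_rot": [0, 0, 0], "fingers": 0.8}]}}

```text
time: 38.2
ee_pos: [0.5608, 0.0477, 0.1317]
orientation: [0.521, 0.853, 0.0, 0.001]
contact_force: [2.3, -8.1, 0.8]
grip_width: 0.0204
```

```bash
python3 - <<'E'
from meas import *
c=snap('wrist','w23');snap('scene','s23')
plan((.562,.046,.13),120,1); s=get_state(); print(s['ft_torque'],np.hypot(s['ee_pos'][0]-.65,s['ee_pos'][1]-.0125),np.degrees(np.arctan2(s['ee_pos'][1]-.0125,s['ee_pos'][0]-.65)))
b=cv2.imread('pics/s23.png')[180:280,255:355]
a=cv2.imread('pics/w23.png')
cv2.imwrite('pics/ws23.png',np.hstack([cv2.resize(a,(440,330)),cv2.resize(b,(330,330),interpolation=cv2.INTER_CUBIC)]))
E
```

```text
now [0.5608 0.0477 0.1317] ang 117.15 tilt z [ 0.0025 -0.001  -1.    ] w 0.0205 F [ 2.4 -8.4  0.9] t 38.3
0 [-0.05  0.01  0.04] rz -0.5
[-1.20527548 -0.3410299  -0.47771142] 0.0958892072071423 158.46641130254065
```

View pics/ws23.png

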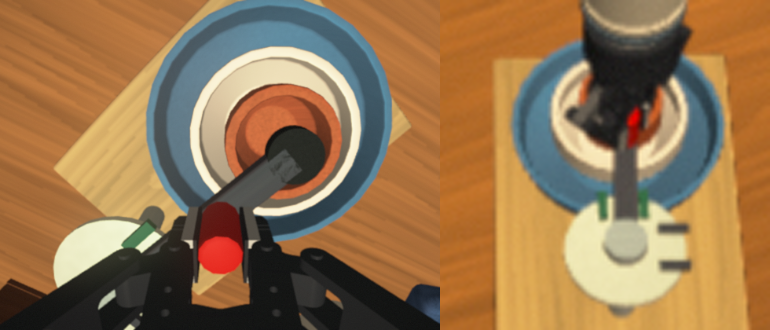

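The arm now stands between the green cheeks in the scene crop (cheeks at 603 and 643, arm at about 625). I'll release, rise and look squarely.

>>> {"op": "carry_out", "data": {"plan": [{"dp": [0, 0, 0], "delta_rot": [0, 0, 0], "fingers": 0.7}, {"dp": [0, 0, 0], "delta_rot": [0, 0, 0], "fingers": 0.6}, {"dp": [0, 0, 0], "delta_rot": [0, 0, 0], "fingers": 0.6}, {"dp": [0, 0, -0.2], "delta_rot": [0, 0, 0], "fingers": 0.6}, {"dp": [0, 0, -0.4], "delta_rot": [0, 0, 0], "fingers": 0.6}, {"dp": [0, 0, -0.5], "delta_rot": [0, 0, 0], "fingers": 0.6}, {"dp": [0, 0, -0.5], "delta_rot": [0, 0, 0], "fingers": 0.6}, {"dp": [0, 0, -0.4], "delta_rot": [0, 0, 0], "fingers": 0.6}, {"dp": [0, 0, -0.2], "delta_rot": [0, 0, 0], "fingers": 0.6}, {"dp": [0, 0, 0], "delta_rot": [0, 0, 0], "fingers": 0.6}]}}

```text
time: 39.55
ee_pos: [0.5596, 0.0487, 0.22]
orientation: [0.52, 0.854, 0.0, 0.0]
contact_force: [-0.5, -0.4, -1.2]
grip_width: 0.034
```

```bash
python3 - <<'E'
from meas import *
c=snap('wrist','w24');snap('scene','s24')
plan((.562,.046,.13),120,1)
b=cv2.imread('pics/s24.png')[180:280,255:355]
a=cv2.imread('pics/w24.png')
cv2.imwrite('pics/ws24.png',np.hstack([cv2.resize(a,(440,330)),cv2.resize(b,(330,330),interpolation=cv2.INTER_CUBIC)]))
E
```

```text
now [0.5589 0.0487 0.2189] ang 117.28 tilt z [-9.e-04 -1.e-04 -1.e+00] w 0.0342 F [-0.4 -0.3 -0.2] t 39.65
0 [-0.09  0.04  2.22] rz -0.47
```

View pics/ws24.png

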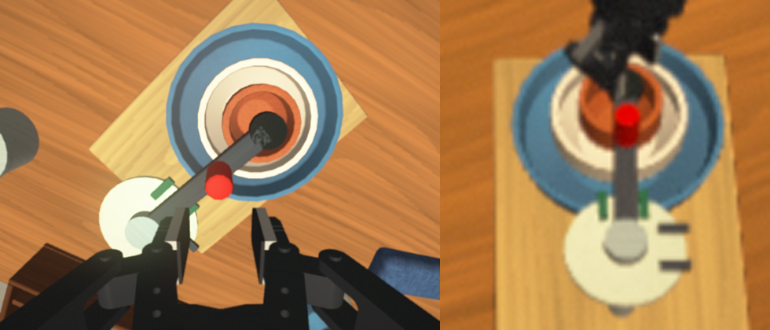

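>>> {"op": "carry_out", "data": {"plan": [{"dp": [0.4, 0.04, 0], "delta_rot": [0, 0, 0], "fingers": 0.6}, {"dp": [0.8, 0.08, 0], "delta_rot": [0, 0, 0], "fingers": 0.6}, {"dp": [0.8, 0.08, 0], "delta_rot": [0, 0, 0], "fingers": 0.6}, {"dp": [0.8, 0.08, 0], "delta_rot": [0, 0, 0], "fingers": 0.6}, {"dp": [0.8, 0.08, 0], "delta_rot": [0, 0, 0], "fingers": 0.6}, {"dp": [0.8, 0.08, 0], "delta_rot": [0, 0, 0], "fingers": 0.6}, {"dp": [0.8, 0.08, 0], "delta_rot": [0, 0, 0], "fingers": 0.6}, {"dp": [0.8, 0.08, 0], "delta_rot": [0, 0, 0], "fingers": 0.6}, {"dp": [0.6, 0.06, 0], "delta_rot": [0, 0, 0], "fingers": 0.6}, {"dp": [0.3, 0, 0], "delta_rot": [0, 0, 0], "fingers": 0.6}]}}

```text
time: 40.9
ee_pos: [0.455, 0.3074, 0.2188]
orientation: [0.52, 0.854, -0.0, -0.0]
contact_force: [0.9, 0.1, 0.1]
grip_width: 0.0343
```

```bash
python3 - <<'E'
from meas import *
t=snap('top','t25');s=snap('scene','s25')
b=cv2.imread('pics/s25.png')[180:280,255:355]
a=cv2.imread('pics/t25.png')[120:250,215:345]
cv2.imwrite('pics/ts25.png',np.hstack([cv2.resize(a,(400,400),interpolation=cv2.INTER_CUBIC),cv2.resize(b,(400,400),interpolation=cv2.INTER_CUBIC)]))
E
```

```text
(no output)
```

View pics/ts25.png

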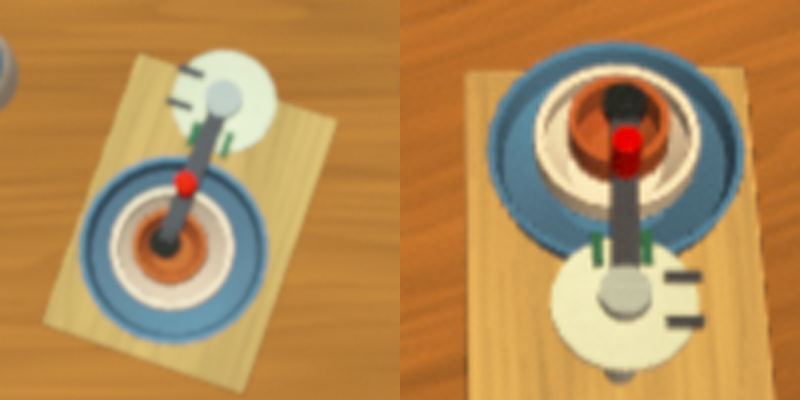

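View pics/s25.png

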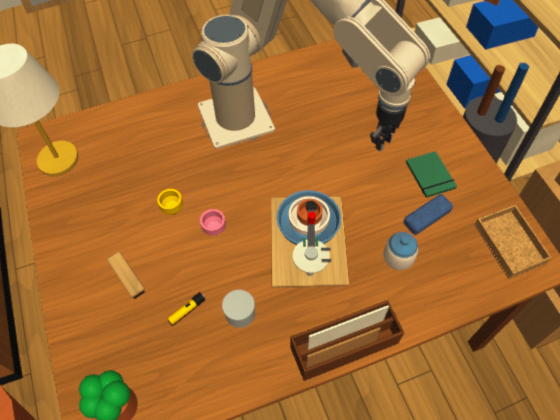

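```bash
python3 - <<'E'
from meas import *
def comp(m,b):
    mm=np.zeros_like(m); mm[b[1]:b[3],b[0]:b[2]]=m[b[1]:b[3],b[0]:b[2]]
    n,l,st,ce=cv2.connectedComponentsWithStats(mm); return sorted([(st[i,4],ce[i]) for i in range(1,n) if st[i,4]>3],key=lambda x:-x[0])
for t,bg,ba in (('t25',(268,152,300,175),(265,150,292,205)),('s25',(298,230,325,248),(300,198,320,250))):
    c=load(t); h=cv2.cvtColor(c['image'],cv2.COLOR_RGB2HSV)
    g=cv2.inRange(h,np.array((45,70,20)),np.array((95,255,190))); 
    G=comp(g,bg); print(t,'green',[(a,x.round(1),onz(c,*x,.13)[:2].round(4)) for a,x in G])
    d=cv2.inRange(h,np.array((0,0,20)),np.array((180,110,115)))
    mm=np.zeros_like(d); mm[ba[1]:ba[3],ba[0]:ba[2]]=d[ba[1]:ba[3],ba[0]:ba[2]]
    n,l,st,ce=cv2.connectedComponentsWithStats(mm); 
    for i in range(1,n):
        if st[i,4]<30: continue
        v,u=np.nonzero(l==i); P=np.array([onz(c,x,y,.14)[:2] for x,y in zip(u,v)])
        w=np.linalg.eigh(np.cov(P.T)); d1=w[1][:,1]; d1=-d1 if d1[0]>0 else d1
        print(' arm',st[i,4],ce[i].round(1),'ctr',P.mean(0).round(4),'dir',np.degrees(np.arctan2(d1[1],d1[0])).round(1), 'sd',np.sqrt(w[0]).round(4))
E
```

```text
t25 green [(np.int32(14), array([277.6, 163.6]), array([0.616 , 0.0419]))]
 arm 156 [279.8 170.5] ctr [0.5935 0.0354] dir 159.4 sd [0.0164 0.0185]
 arm 127 [270.3 193.5] ctr [0.5257 0.0638] dir 156.4 sd [0.0058 0.0163]
s25 green [(np.int32(28), array([316.2, 240.7]), array([0.6163, 0.0427])), (np.int32(26), array([303.8, 240.9]), array([0.6046, 0.0109]))]
 arm 77 [310.8 206. ] ctr [0.5131 0.0689] dir 155.1 sd [0.0072 0.0083]
 arm 152 [310.9 235.4] ctr [0.6007 0.033 ] dir 160.0 sd [0.0058 0.0184]
```

The arm is inside the notch, but several readings put it about 2° short of the middle (157.6° against 159.5°; 2 mm off the cheeks' midline). There's time to regrip the knob and nudge it 2°.

>>> {"op": "carry_out", "data": {"plan": [{"dp": [-0.4, -0.06, 0], "delta_rot": [0, 0, 0], "fingers": 0.5}, {"dp": [-0.8, -0.07, 0], "delta_rot": [0, 0, 0], "fingers": 0.5}, {"dp": [-0.8, -0.07, 0], "delta_rot": [0, 0, 0], "fingers": 0.5}, {"dp": [-0.8, -0.07, 0], "delta_rot": [0, 0, 0], "fingers": 0.5}, {"dp": [-0.8, -0.07, 0], "delta_rot": [0, 0, 0], "fingers": 0.5}, {"dp": [-0.8, -0.07, 0], "delta_rot": [0, 0, 0], "fingers": 0.5}, {"dp": [-0.8, -0.07, 0], "delta_rot": [0, 0, 0], "fingers": 0.5}, {"dp": [-0.8, -0.07, 0], "delta_rot": [0, 0, 0], "fingers": 0.5}, {"dp": [-0.6, -0.07, 0], "delta_rot": [0, 0, 0], "fingers": 0.5}, {"dp": [-0.38, 0, 0], "delta_rot": [0, 0, 0], "fingers": 0.5}]}}

```text
time: 42.25
ee_pos: [0.5623, 0.0438, 0.2194]
orientation: [0.522, 0.853, -0.0, -0.0]
contact_force: [-0.4, 0.4, -0.2]
grip_width: 0.0425
```

>>> {"op": "carry_out", "data": {"plan": [{"dp": [0, 0, 0], "delta_rot": [0, 0, 0], "fingers": 0.5}, {"dp": [0, 0, 0.2], "delta_rot": [0, 0, 0], "fingers": 0.5}, {"dp": [0, 0, 0.4], "delta_rot": [0, 0, 0], "fingers": 0.5}, {"dp": [0, 0, 0.5], "delta_rot": [0, 0, 0], "fingers": 0.5}, {"dp": [0, 0, 0.5], "delta_rot": [0, 0, 0], "fingers": 0.5}, {"dp": [0, 0, 0.4], "delta_rot": [0, 0, 0], "fingers": 0.5}, {"dp": [0, 0, 0.15], "delta_rot": [0, 0, 0], "fingers": 0.5}, {"dp": [0, 0, 0], "delta_rot": [0, 0, 0], "fingers": 0.5}, {"dp": [0, 0, 0], "delta_rot": [0, 0, 0], "fingers": 0.6}, {"dp": [0, 0, 0], "delta_rot": [0, 0, 0], "fingers": 0.65}]}}

```text
time: 43.5
ee_pos: [0.5627, 0.0466, 0.1341]
orientation: [0.52, 0.854, 0.0, 0.001]
contact_force: [-0.1, -0.8, -0.6]
grip_width: 0.03
```

```bash
python3 - <<'E'
from meas import *
c=snap('wrist','w26')
plan((.561,.048,.132),117.2,1)
E
```

```text
now [0.5626 0.0466 0.134 ] ang 117.28 tilt z [ 1.2e-03  1.0e-04 -1.0e+00] w 0.0304 F [-0.3 -0.9  1. ] t 43.55
0 [ 0.05 -0.02  0.05] rz 0.01
```

View pics/w26.png

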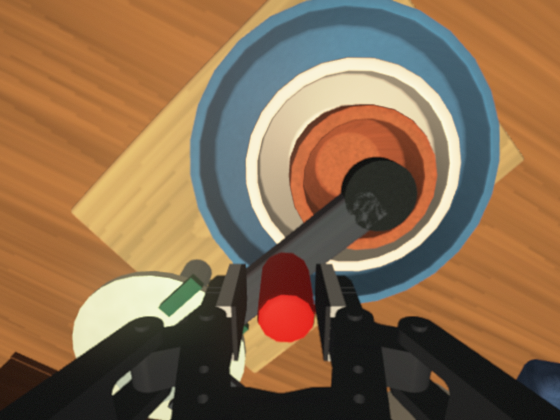

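>>> {"op": "carry_out", "data": {"plan": [{"dp": [0, 0, 0], "delta_rot": [0, 0, 0], "fingers": 0.7}, {"dp": [0, 0, 0], "delta_rot": [0, 0, 0], "fingers": 0.75}, {"dp": [0, 0, 0], "delta_rot": [0, 0, 0], "fingers": 0.8}, {"dp": [0, 0, 0], "delta_rot": [0, 0, 0], "fingers": 0.8}, {"dp": [0, -0.02, 0], "delta_rot": [0, 0, -0.1], "fingers": 0.8}, {"dp": [0, -0.02, 0], "delta_rot": [0, 0, -0.1], "fingers": 0.8}, {"dp": [0, -0.02, 0], "delta_rot": [0, 0, -0.1], "fingers": 0.8}, {"dp": [0, 0, 0], "delta_rot": [0, 0, 0], "fingers": 0.8}, {"dp": [0, 0, 0], "delta_rot": [0, 0, 0], "fingers": 0.8}, {"dp": [0, 0, 0], "delta_rot": [0, 0, 0], "fingers": 0.8}]}}

```text
time: 44.8
ee_pos: [0.5607, 0.0451, 0.1338]
orientation: [0.508, 0.862, 0.0, 0.001]
contact_force: [-1.2, -2.0, 5.3]
grip_width: 0.0201
```

>>> {"op": "carry_out", "data": {"plan": [{"dp": [0, 0, 0], "delta_rot": [0, 0, 0], "fingers": 0.75}, {"dp": [0, 0, 0], "delta_rot": [0, 0, 0], "fingers": 0.65}, {"dp": [0, 0, 0], "delta_rot": [0, 0, 0], "fingers": 0.6}, {"dp": [0, 0, -0.2], "delta_rot": [0, 0, 0], "fingers": 0.6}, {"dp": [0, 0, -0.4], "delta_rot": [0, 0, 0], "fingers": 0.6}, {"dp": [0, 0, -0.6], "delta_rot": [0, 0, 0], "fingers": 0.6}, {"dp": [0, 0, -0.5], "delta_rot": [0, 0, 0], "fingers": 0.6}, {"dp": [0, 0, -0.4], "delta_rot": [0, 0, 0], "fingers": 0.6}, {"dp": [0.4, 0, 0], "delta_rot": [0, 0, 0], "fingers": 0.6}, {"dp": [0.8, 0.08, 0], "delta_rot": [0, 0, 0], "fingers": 0.6}]}}

```text
time: 46.05
ee_pos: [0.5389, 0.0894, 0.2171]
orientation: [0.508, 0.861, -0.0, -0.0]
contact_force: [-0.4, -1.1, -0.2]
grip_width: 0.0339
```

>>> {"op": "carry_out", "data": {"plan": [{"dp": [0.8, 0.08, 0], "delta_rot": [0, 0, 0], "fingers": 0.6}, {"dp": [0.8, 0.08, 0], "delta_rot": [0, 0, 0], "fingers": 0.6}, {"dp": [0.8, 0.08, 0], "delta_rot": [0, 0, 0], "fingers": 0.6}, {"dp": [0.8, 0.08, 0], "delta_rot": [0, 0, 0], "fingers": 0.6}, {"dp": [0.8, 0.08, 0], "delta_rot": [0, 0, 0], "fingers": 0.6}, {"dp": [0.8, 0.08, 0], "delta_rot": [0, 0, 0], "fingers": 0.6}, {"dp": [0.6, 0.06, 0], "delta_rot": [0, 0, 0], "fingers": 0.6}, {"dp": [0.3, 0, 0], "delta_rot": [0, 0, 0], "fingers": 0.6}, {"dp": [0, 0, 0], "delta_rot": [0, 0, 0], "fingers": 0.6}, {"dp": [0, 0, 0], "delta_rot": [0, 0, 0], "fingers": 0.6}]}}

```text
time: 47.3
ee_pos: [0.448, 0.2983, 0.2173]
orientation: [0.508, 0.862, -0.0, -0.0]
contact_force: [-0.4, -0.1, 0.3]
grip_width: 0.0342
```

```bash
python3 - <<'E'
from meas import *
t=snap('top','t27');s=snap('scene','s27'); print(get_state()['time'])
piv=np.array([.650,.0125])
for k in ('25','27'):
  for t,ba in (('t'+k,(262,178,290,205)),('s'+k,(300,196,322,214)),('s'+k,(300,222,322,248))):
    c=load(t); h=cv2.cvtColor(c['image'],cv2.COLOR_RGB2HSV)
    d=cv2.inRange(h,np.array((0,0,20)),np.array((180,110,115))); mm=np.zeros_like(d); mm[ba[1]:ba[3],ba[0]:ba[2]]=d[ba[1]:ba[3],ba[0]:ba[2]]
    n,l,st,ce=cv2.connectedComponentsWithStats(mm); i=1+np.argmax(st[1:,4]); v,u=np.nonzero(l==i)
    P=np.array([onz(c,x,y,.14)[:2] for x,y in zip(u,v)]).mean(0); print(t,ce[i].round(1),P.round(4),np.degrees(np.arctan2(*(P-piv)[::-1])).round(2))
b=cv2.imread('pics/s27.png')[180:280,255:355]
a=cv2.imread('pics/t27.png')[120:250,215:345]
cv2.imwrite('pics/ts27.png',np.hstack([cv2.resize(a,(400,400),interpolation=cv2.INTER_CUBIC),cv2.resize(b,(400,400),interpolation=cv2.INTER_CUBIC)]))
E
```

```text
47.4
t25 [270.1 193.6] [0.5254 0.0642] 157.45
s25 [310.8 206. ] [0.5131 0.0689] 157.6
s25 [310.9 235.4] [0.6007 0.033 ] 157.41
t27 [271.7 194.2] [0.5237 0.0596] 159.56
s27 [308.8 206. ] [0.5111 0.0637] 159.76
s27 [310.1 235. ] [0.5989 0.0314] 159.68
```

View pics/ts27.png

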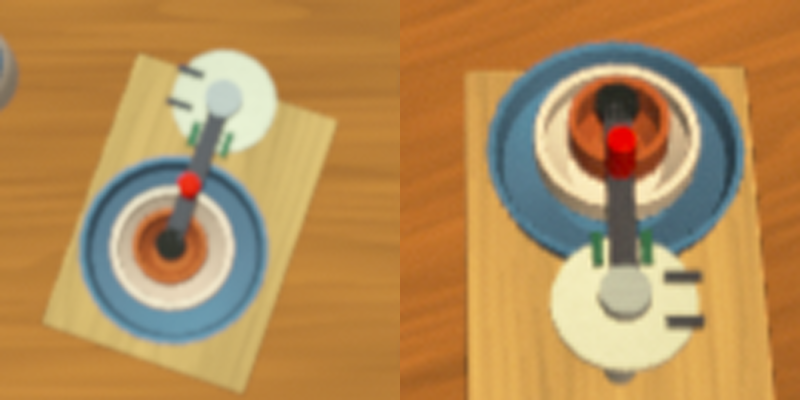

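The arm is midway between the green cheeks (crop cheeks at 597 and 647, arm at 622) and its end cap lies over the terracotta centre. Everything else is in place and the gripper is clear.

```bash
python3 -c "
from cell import ticket
print(ticket.close_job())"
```

```text
the job is handed in; nothing more can be done
None
```

I nested the white cover in the blue one and the terracotta cover in the white one, then swung the keeper lever into the green notch and let go. I handed the job in at about 47 s of the 72 s allowed.

**Last checks**
- **Stack:** neighbouring covers are centred within about 1.5 mm of each other. This comes from the wrist view, before the lever swing. The terracotta and white rims fit circles near their true size at the seated heights, so both look level.
- **Lever:** it stands at 159.6–159.8°, against about 159.5° for the line to the seat. That puts it midway between the green cheeks.
- **Surroundings:** the large cover is still in its seat, and the bystanders and look-alikes look unmoved in the pictures. The gripper ended clear of everything.

**What failed or disagreed**
- **Missed pinch:** the first pinch on the white cover closed on air. In the pictures the fingertips were about 20 mm behind the reported tool point, not 19 mm ahead as stated. I corrected for this, and the cover was not disturbed.
- **Deep pinch:** the second pinch was too deep, with about 16 N upward, so I rose about 6 mm and regripped.
- **Lever short:** the first swing stopped about 2° short of the middle, so I regripped the knob and nudged it over.
- **Scene camera:** its fits of the white and terracotta covers inside the stack were poor, so I did not use them.

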